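# Swap the wax block and the colour plates

## Task

The wax block and the three colour plates have each other's places: put the green wax block flat in the middle of the black mat, and lay the plates in the blue tray as an overlapping fan along its midline. The white plate lies flat and lengthwise with one end against the wooden stop, the yellow one rests its end on the white one, covering about a third of it, and the red one rests on the yellow one in the same way. Park what is in the way on a free bit of bench meanwhile, and do not move the pot, the tape or the brush.

Things in the scene. Friction and masses are not known exactly. Their poses are not given: they have to be found in the camera images.
- plate_white: White cast sample plate, 72 x 40 x 10 mm, about 50 g, same on both faces, plain. Origin at the centre of its underside; x along its 72 mm length, y across its 40 mm width, z up. At the start it lies flat on the black mat beside the other two plates, side by side across the mat's length with gaps of about 25 mm or more.
- plate_yellow: Yellow cast sample plate, 72 x 40 x 10 mm, about 50 g, same on both faces, plain. Origin at the centre of its underside; x along its 72 mm length, y across its 40 mm width, z up. At the start it lies flat on the black mat beside the other two plates, side by side across the mat's length with gaps of about 25 mm or more.
- plate_red: Red cast sample plate, 72 x 40 x 10 mm, about 50 g, same on both faces, plain. Origin at the centre of its underside; x along its 72 mm length, y across its 40 mm width, z up. At the start it lies flat on the black mat beside the other two plates, side by side across the mat's length with gaps of about 25 mm or more.
- wax_block: Dark green wax block, 50 x 70 x 30 mm, about 110 g. Origin at the centre of its underside; x across its 50 mm width, y along its 70 mm length, z up. At the start it lies in the tray, its length roughly along the tray.
- tray: Blue tray fixed to the bench, 208 (x) x 118 (y) mm, place and heading vary. Origin: centre of the underside, z up. Floor top at z = 6 mm, 110 mm wide; lips 10 mm high on the long sides and the +x end (inner face x = 100 mm). Pale wooden stop across the -x end, 22 mm high, inner face x = -92 mm. In the fan, plate centres are about 48 mm apart, yellow and red sloping down away from the stop by about 0.2 rad.
- mat: Black rubber mat fixed to the bench, 100 (x) x 200 (y) x 3 mm; origin at the centre of its underside, z up, top at z = 3 mm. Place and heading vary; tray and mat may change sides. The bench round them is clear from 0.42 to 0.70 m from the base axis, up to 45 degrees to the left of +x, but for the things listed, and can be used for parking.
- orange_pot: Orange pot with a white band, 68 mm across, 62 mm high, loose; origin at the centre of its underside. Not part of the job: leave it where it stands.
- tape_roll: Roll of masking tape lying flat, 100 mm across, 25 mm high, loose; origin at the centre of its underside. Not part of the job: leave it where it stands.
- wide_brush: Wide paint brush with a wooden handle, lying flat, 40 x 205 x 13 mm (its length along its y), loose; origin at the centre of its underside. Not part of the job: leave it where it stands.
There are look-alikes about, which are no part of the job. Of the things that look like the wax_block, the larger one is meant. Several things have the shape of the plate_white; the one meant has the colours described above.

How it is judged:
At the end, for the whole second after the job is handed in: Block flat, within 18 mm of the mat's centre. Plates within 15 mm of the tray's midline and 0.28 rad of its direction; white flat, at most 14 mm from the stop; then yellow, then red, each sloping 0.1 to 0.34 rad, its centre 36 to 61 mm beyond the last one's. All released, at rest (y of plate_white in the frame of tray between -0.015 and 0.015 m and angle between the x axis of each of plate_white, plate_yellow, plate_red and the x axis of tray, either way round below 0.28 rad and z of each of plate_white, plate_yellow, plate_red in the frame of tray below 0.028 m and linear speed of each of plate_white, plate_yellow, plate_red, wax_block below 0.02 m/s and y of plate_yellow in the frame of tray between -0.015 and 0.015 m and y of plate_red in the frame of tray between -0.015 and 0.015 m and x of plate_white in the frame of tray below -0.042 m and angle between each of plate_white, wax_block's own z axis and vertical below 0.06 rad and horizontal distance between plate_yellow and plate_white between 0.036 and 0.061 m and angle between plate_yellow's own z axis and vertical between 0.1 and 0.34 rad and horizontal distance between plate_red and plate_yellow between 0.036 and 0.061 m and angle between plate_red's own z axis and vertical between 0.1 and 0.34 rad and x of plate_yellow in the frame of tray between -0.025 and 0.022 m and x of plate_red in the frame of tray above 0.016 m and horizontal distance between wax_block and mat below 0.018 m and z of wax_block in the frame of mat below 0.008 m); the robot touches nothing.
It fails at once if the orange pot was moved by more than 20 mm (distance of orange_pot from where it was at the start of the episode above 0.02 m).
It fails at once if the tape roll was moved by more than 20 mm (distance of tape_roll from where it was at the start of the episode above 0.02 m).
It fails at once if the brush was moved by more than 20 mm (distance of wide_brush from where it was at the start of the episode above 0.02 m).
It also fails if it takes over 112 s, if anything falls off the work surface, if the arm or the gripper's body presses on something with over 40 N, if the wrist force passes 120 N, or if a joint passes its speed limit or range.

## Robot

A 7-joint arm with a two-finger parallel gripper is mounted at the origin on a cart in front of the work surface, level with it; the furniture and walls round the work are solid. World frame = base frame: x ahead of the robot, y to its left, z up, the work surface at z = 0. Lengths are in m, angles in rad, forces in N, time in s.
With the tool pointing down it reaches from about 0.425 to 0.925 m from the base axis. Payload 6.8 kg.
Tool frame: the origin (TCP) lies at the centre of the arm's flange, where the gripper is bolted on; the fingertips stand 173 mm ahead of it and the grasp point (between the pads) lies 155 mm ahead of it (r.hold_point_z is the distance from the TCP to the grasp point, in m); z points along the fingers, x is the direction in which the jaws open and shut, and the axes are right-handed (so a half turn about z gives the same grasp; the last joint's range is limited). The gripper opens to 85 mm and grips with 20 to 120 N. Pads are 22 mm wide; open, the fingers measure 114 mm over their backs; the gripper's body (76 mm by 85 mm) begins 54 mm behind the grasp point. The pads swing forward as they close: fully open they stand 13 mm farther back than shut.
Start: joints at [-1.419, 0.477, 0.022, 1.555, -0.011, 1.109, -0.083], TCP at [0.173, 0.652, 0.405] pointing down, gripper open.
Joint ranges: [-2.96, 2.96], [-0.34, 2.1], [-1.41, 1.46], [0.24, 2.44], [-1.37, 4.51], [0.17, 1.92], [-2.96, 2.96]. Speed limits (rad/s): [2.39, 2.39, 3.14, 3.14, 3.14, 3.14, 3.14].

## Interface

Orientations are given as a rotation vector (axis times angle).
In Python, from bench import r gives the robot as it stands.
- The arm moves only by the tool apply_moves, never from a script. Its arguments are lists of equal length, an entry for each row: "dp": the shift along the tool's x, y, z scaled (see below), a list of three; "twist": the turn, a rotation vector about the tool's x, y, z scaled (see below), a list of three; "jaw": the closure in counts, from 0 (fully open) to 255 (shut). In form: {"dp": [[x, y, z], ...], "twist": [[rx, ry, rz], ...], "jaw": [jaw, ...]}. A call has 1 to 20 rows; each row shifts and turns the pose as measured when the row begins, along the tool's axes as they then stand; what a row does not reach is not made up. The controller multiplies each number of a shift by 12 cm and each number of a turn by 120 degrees. A row lasts 1/10 s, in which the tool goes at most 50 mm and 8.59 degrees, less where a joint would pass 70% of its speed; a pose out of reach is approached as far as the arm can. A call with a number of a shift or a turn outside -1 to 1 is refused whole. A call with a gripper value outside its range is refused whole. The fingers move at their own pace and stop on an object; "grip_force" is the grip in N (left out, the last holds). Time passes only in rows, so rows that do not move let the fingers close. It gives the time, the measured TCP pose, the force and the opening at its end, in the units of the state.
- r.get_obs(): the state, without advancing time (a new reading comes with each control period).
- r.grab_frame(name): name is "scene" or "top"; returns a dict with "color" (384x512x3 uint8, red, green, blue), "z_map" (384x512 float32, m along the optical axis (not along the pixel's ray), 0 where there is no reading), "intrinsics" (3x3 intrinsics, pixels), "dist_coeffs" ([k1, k2, p1, p2, k3] as OpenCV has them; the pictures are not rectified), "R" (3x3) and "t" (3): a world point X has camera coordinates R X + t. Camera axes: x right, y down, z forward; pixel columns grow to the right and rows downward; lengths in m; the calibration is good to about 2 mm. A picture is of the moment at which its call begins.
- r.hand_in(): hands the job in, once; it reports no verdict.
The state is a dict: "clock": time; "joints": joint angles; "qvel": joint speeds; "tau": joint torques, N m; "tcp_pos": TCP position; "orientation": TCP orientation; "contact_force": force on the tool from outside, world axes, zero at the start; "moment": the same for the moment, N m; "grip_width": finger opening in m.
Only numpy, scipy, OpenCV 4.12 (cv2) and the standard library are available. Lean on these libraries where they do the work, as an engineer would, in place of code of your own. Each camera call takes 0.05 s, during which the arm holds its last target.

## Working session

There is one attempt and no reset: what is moved stays moved. The work goes in short steps, Python scripts to look and compute and a tool call to move; the robot and the scene stay as the last step left them, time stands still between calls to the robot, and variables do not carry over. Pictures are saved under pics/ and viewed, and the job is handed in when it is done.

Besides the shell and the picture viewer there is one more tool, called as name(argument=value, ...) on one line, values as JSON. apply_moves: Moves the arm, as the interface text tells. Shifts and turns lie within -1 to 1; 1 stands for 12 cm of shift or 120 degrees of turn. Its arguments: {"type":"object","properties":{"dp":{"type":"array"},"twist":{"type":"array"},"jaw":{"type":"array"},"grip_force":{"type":"number"}},"required":["dp","twist","jaw"]}

```bash
ls; mkdir -p pics
python3 - <<'E'
from bench import r
import cv2,numpy as np
o=r.get_obs()
print(o['clock'],o['tcp_pos'],o['orientation'],o['grip_width'],r.hold_point_z)
for n in ['scene','top']:
    f=r.grab_frame(n)
    cv2.imwrite(f'pics/{n}0.png',cv2.cvtColor(f['color'],cv2.COLOR_RGB2BGR))
    np.savez(f'pics/{n}0.npz',**f)
    print(n,f['intrinsics'],f['dist_coeffs'],-f['R'].T@f['t'],f['R'])
E
```

```text
pics
0.0 [0.17336364 0.65204891 0.40372941] [ 2.48957426e+00  1.91410143e+00 -2.16848035e-03] 0.08577875312527894 0.1547
scene [[373.10634758   0.         255.66825593]
 [  0.         373.10634758 194.45763514]
 [  0.           0.           1.        ]] [-0.06227959  0.          0.          0.          0.        ] [ 0.13416034 -0.18160683  0.65325999] [[ 0.6870337  -0.72662419 -0.00140776]
 [-0.49885763 -0.47026669 -0.72800433]
 [ 0.52832354  0.50086578 -0.68557108]]
top [[452.92655512   0.         254.99634778]
 [  0.         452.92655512 190.92001976]
 [  0.           0.           1.        ]] [-0.1448807  0.         0.         0.         0.       ] [0.34977943 0.28236421 1.42068085] [[ 0.01234324 -0.99988248 -0.00909252]
 [-0.98425053 -0.01054557 -0.17646438]
 [ 0.17634776  0.01112746 -0.98426503]]
```

View pics/scene0.png

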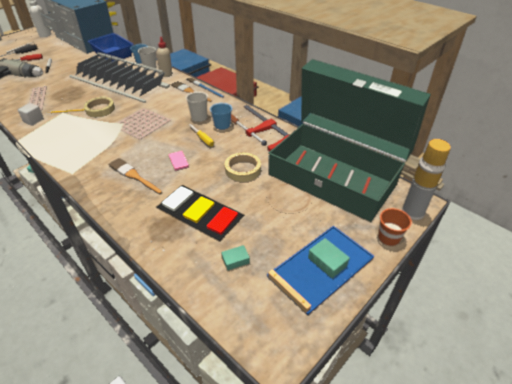

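View pics/top0.png

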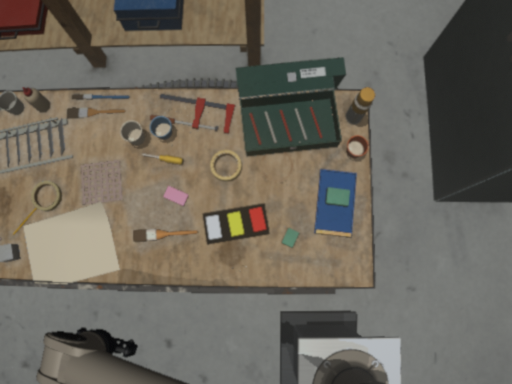

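```bash
cat > h.py <<'E'
import cv2,numpy as np
from bench import r
def cast(f,uv,z):
    uv=np.asarray(uv,float).reshape(-1,1,2)
    n=cv2.undistortPoints(uv,f['intrinsics'],f['dist_coeffs']).reshape(-1,2)
    d=np.c_[n,np.ones(len(n))]@f['R']; c=-f['R'].T@f['t']
    s=(z-c[2])/d[:,2]
    return c+s[:,None]*d
def proj(f,P):
    rv,_=cv2.Rodrigues(f['R']); return cv2.projectPoints(np.asarray(P,float).reshape(-1,3),rv,f['t'],f['intrinsics'],f['dist_coeffs'])[0].reshape(-1,2)
def cloud(f):
    h,w=f['z_map'].shape; v,u=np.mgrid[:h,:w]
    n=cv2.undistortPoints(np.stack([u,v],-1).reshape(-1,1,2).astype(float),f['intrinsics'],f['dist_coeffs']).reshape(h,w,2)
    z=f['z_map'][...,None]; pc=np.concatenate([n*z,z],-1)
    return (pc-f['t'])@f['R']
HSV={'white':((0,0,170),(180,50,255)),'yellow':((25,150,120),(35,255,255)),'red':((0,200,150),(6,255,255)),'green':((70,60,40),(90,200,220)),'blue':((100,150,50),(115,255,255)),'black':((0,0,0),(180,90,60)),'wood':((10,60,150),(25,200,255))}
def mask(f,c):
    lo,hi=HSV[c]; hsv=cv2.cvtColor(f['color'],cv2.COLOR_RGB2HSV)
    m=cv2.inRange(hsv,lo,hi)
    if c=='red': m|=cv2.inRange(hsv,(174,200,150),(180,255,255))
    return m
def rect(P):
    (c,s,a)=cv2.minAreaRect((P[:,:2]*1000).astype(np.float32))
    if s[0]<s[1]: s=s[::-1]; a+=90
    return np.round(c,1),np.round(s,1),round((a+90)%180-90,1)
def blobs(f,c,box,z,amin=40):
    """box in world x0,x1,y0,y1"""
    m=mask(f,c); out=[]
    k,l,st,ce=cv2.connectedComponentsWithStats(m)
    for i in range(1,k):
        if st[i,4]<amin: continue
        v,u=np.where(l==i); P=cast(f,np.c_[u,v],z); g=P.mean(0)
        if box[0]<g[0]<box[1] and box[2]<g[1]<box[3]: out.append((st[i,4],np.round(ce[i]),)+rect(P)+(np.round(g[:2]*1000,1),))
    return out
E
python3 - <<'E'
from h import *
F={n:dict(np.load(f'pics/{n}0.npz')) for n in ['scene','top']}
for n,f in F.items():
    pc=cloud(f)
    print(n)
    for c,z in [('white',.013),('yellow',.013),('red',.013),('green',.036),('blue',.008),('black',.003)]:
        for b in blobs(f,c,(.3,.85,-.1,.7),z): print(c,*b)
    for uv in ([(178,200),(200,210),(222,219),(330,257),(236,257),(345,270)] if n=='scene' else [(214,227),(236,223),(258,219),(338,197),(290,237)]):
        print(uv,np.round(pc[uv[1],uv[0]],3),f['color'][uv[1],uv[0]])
E
```

```text
scene
white 59 [143. 147.] [545.5 662.8] [38.  37.8] 63.3 [548.5 664.1]
white 104 [125. 168.] [461.2 620. ] [40.5 33.7] 4.5 [460.2 619.9]
white 360 [177. 197.] [486.4 423.4] [75.  43.6] 10.0 [485.8 423. ]
white 289 [381. 303.] [587.1 -94. ] [115.8  19. ] 9.8 [572.1 -99.2]
white 142 [324. 369.] [403.5 -94.4] [73.9  8.8] 2.1 [394.6 -94. ]
yellow 43 [205. 136.] [710.2 576.6] [62.9 10.1] 77.3 [709.5 574.6]
yellow 424 [198. 208.] [498.3 353.5] [76.8 44.7] 13.2 [497.4 353.6]
red 416 [222. 219.] [512.2 285.7] [73.9 42. ] 13.1 [511.6 285.4]
green 5989 [335. 170.] [828.5 202.7] [332.3 249. ] -83.1 [821.7 186.5]
green 905 [328. 257.] [576.   32.7] [77.6 64. ] 83.0 [575.3  31.8]
green 432 [235. 257.] [445.4 171.2] [49.9 46. ] -25.3 [445.  171.1]
blue 2858 [322. 269.] [567.7  39. ] [205.  115.5] -6.0 [563.9  34.3]
black 1999 [328. 189.] [791.7 168.1] [361.8 199.4] -58.1 [779.4 174.4]
black 708 [200. 216.] [498.9 353.4] [192.8  93.3] -79.8 [488.9 338.6]
(178, 200) [0.482 0.413 0.012] [244 245 244]
(200, 210) [0.496 0.346 0.013] [244 239  10]
(222, 219) [0.513 0.286 0.013] [245  36  18]
(330, 257) [0.579 0.03  0.035] [125 195 163]
(236, 257) [0.454 0.179 0.021] [129 199 166]
(345, 270) [ 0.593 -0.003  0.007] [ 52 102 162]
top
white 108 [355. 148.] [746.5 -23.4] [39.5 33.5] -89.1 [747.1 -24.7]
white 240 [213. 227.] [486.6 427.5] [66.6 34.9] 10.3 [486.5 427.4]
white 64 [151. 234.] [460.9 623.1] [25.6 25.4] -87.2 [460.1 623.2]
yellow 303 [235. 223.] [498.  358.9] [72.7 41.1] 12.2 [498.2 358.6]
green 369 [337. 196.] [583.4  41.9] [71.  51.8] 83.4 [583.3  41.8]
green 148 [290. 237.] [454.7 189.4] [44.5 30.3] -24.4 [454.8 189.4]
black 560 [235. 225.] [499.1 359.3] [191.1  92.1] -79.8 [495.3 359.4]
(214, 227) [0.486 0.425 0.012] [186 190 192]
(236, 223) [0.5   0.356 0.011] [186 189  69]
(258, 219) [0.513 0.288 0.013] [182  62  52]
(338, 197) [0.581 0.041 0.041] [ 92 132 111]
(290, 237) [0.457 0.188 0.02 ] [ 93 131 108]
```

Run:
```python
from h import *
F={n:dict(np.load(f'pics/{n}0.npz')) for n in ['scene','top']}
a=cv2.resize(F['scene']['color'][120:330,140:420],None,fx=2.8,fy=2.8)[...,::-1]
b=cv2.resize(F['top']['color'][130:260,120:390],None,fx=2.9,fy=2.9,interpolation=cv2.INTER_CUBIC)[...,::-1]
cv2.imwrite('pics/sc.png',a);cv2.imwrite('pics/tc.png',b)
```

```text
(no output)
```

View pics/sc.png

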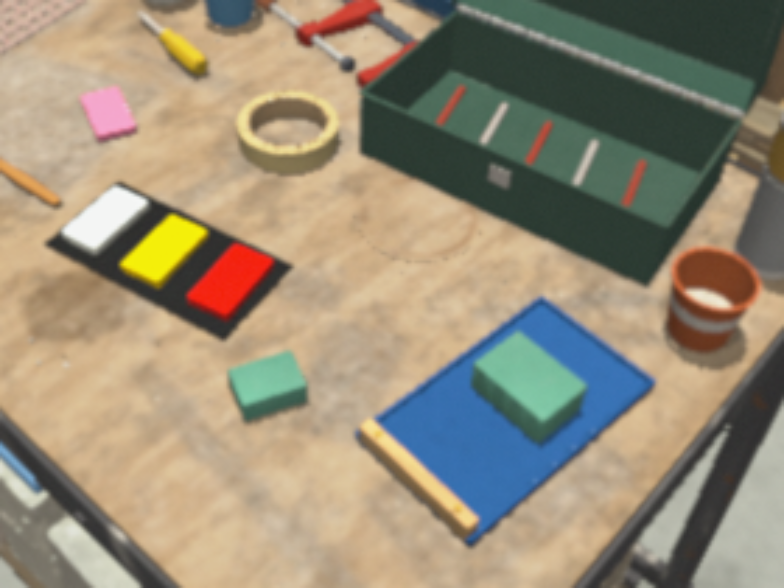

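View pics/tc.png

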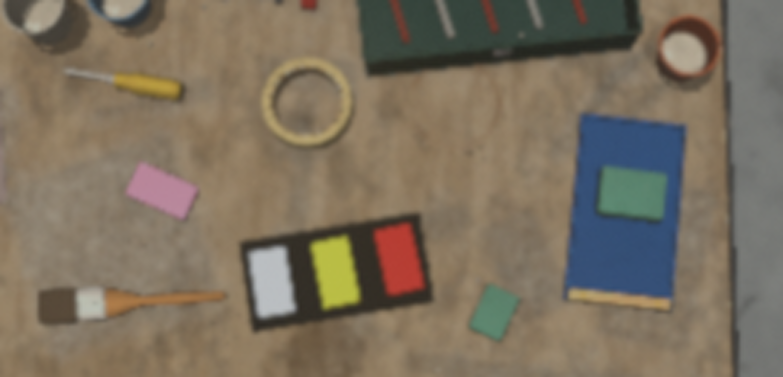

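```bash
cat >> h.py <<'E'
HSV['blue']=((100,90,40),(118,255,255)); HSV['wood']=((10,70,170),(28,255,255))
HSV['green']=((68,60,60),(90,200,220))
E
python3 - <<'E'
from h import *
from scipy.spatial.transform import Rotation as Ro
F={n:dict(np.load(f'pics/{n}0.npz')) for n in ['scene','top']}
for n,f in F.items():
    for c,z in [('blue',.006),('wood',.022),('red',.013)]:
        for b in blobs(f,c,(.3,.85,-.1,.5),z): print(n,c,*b)
    pc=cloud(f)
    for c in ['white','yellow','red','green','blue','wood']:
        m=mask(f,c)>0; k,l,st,ce=cv2.connectedComponentsWithStats(m.astype(np.uint8))
        for i in range(1,k):
            if st[i,4]<40: continue
            P=pc[l==i]; g=np.median(P,0)
            if .4<g[0]<.66 and -.06<g[1]<.5:
                t=P[np.abs(P[:,2]-np.percentile(P[:,2],80))<.006]
                print('  depth',c,np.percentile(P[:,2],80).round(4),*rect(t))
T=F['top']
print('tape,pot',cast(T,[(226,165),(357,146),(197,233)],.02).round(3))
o=r.get_obs(); print(Ro.from_rotvec(o['orientation']).as_matrix().round(3),o['joints'])
E
```

```text
scene blue 3070 [322. 268.] [570.3  39.7] [207.6 118.6] -6.2 [566.2  35.5]
scene wood 36581 [202. 219.] [558.8 939.2] [2035.6  514.4] 90.0 [492.  403.8]
scene wood 68 [273. 138.] [828.6 412.1] [52.9 39.2] -3.1 [830.  409.2]
scene wood 448 [395. 200.] [830.4  13.4] [192.6  42.1] 8.6 [841.7  18.6]
scene wood 57 [198. 213.] [492.3 347.1] [73.6 40.4] 11.5 [482.9 335.7]
scene wood 306 [289. 288.] [471.  51.] [111.   12.2] 84.0 [470.7  49.1]
scene red 416 [222. 219.] [512.2 285.7] [73.9 42. ] 13.1 [511.6 285.4]
  depth white 0.0133 [487.5 424.9] [74.1 42.3] 8.2
  depth white -0.5689 [646.5 -14.7] [136.2  13.7] 0.6
  depth yellow 0.0132 [498.5 355.3] [73.2 41.3] 12.1
  depth red 0.0135 [513.3 287. ] [74.2 41.5] 13.6
  depth green 0.0359 [584.2  35.9] [70.3 52. ] 83.4
  depth green 0.0222 [455.5 184.1] [51.5 37.2] -24.6
  depth blue 0.0072 [568.4  39.2] [206.7 117.5] -6.2
  depth wood 0.0006 [575.1 982.3] [2114.6  534.5] 89.9
  depth wood 0.0127 [493.9 339.1] [79.6 33.7] -15.7
  depth wood 0.0226 [471.5  50.8] [110.   12.4] 84.4
top blue 1673 [335. 202.] [576.  43.] [189.1 114. ] -5.7 [571.4  44.1]
top wood 43 [223. 175.] [652.9 401. ] [75.8 24.6] 78.0 [649.2 399. ]
top wood 59 [333. 233.] [471.2  54.7] [100.4   5.5] 84.1 [471.2  55.6]
  depth white 0.016 [486.5 427.5] [67.  35.3] 10.8
  depth yellow 0.0153 [499.1 357.9] [70.7 38.8] 12.2
  depth green 0.0379 [585.2  41.2] [69.8 48.6] 83.3
  depth green 0.0247 [455.5 188.4] [46.7 31.8] -26.3
  depth blue 0.0087 [575.9  42.9] [189.  114.2] -5.9
  depth wood 0.0269 [650.8 401.2] [75.2 22.5] 77.8
  depth wood 0.0238 [471.3  54.4] [100.2   5.5] 84.3
tape,pot [[ 0.683  0.391  0.02 ]
 [ 0.751 -0.029  0.02 ]
 [ 0.466  0.477  0.02 ]]
[[ 0.257  0.966 -0.   ]
 [ 0.966 -0.257 -0.002]
 [-0.002  0.    -1.   ]] [-1.41913997  0.47773134  0.02234641  1.55633331 -0.01147775  1.10929226
 -0.08309147]
```

```bash
cat >> h.py <<'E'
from scipy.spatial.transform import Rotation as Ro
def pose(yaw,tilt=0):
    """yaw deg of tool x; tilt rad about tool x after"""
    a=np.deg2rad(yaw); x=np.array([np.cos(a),np.sin(a),0]); z=np.array([0,0,-1.]); 
    return Ro.from_matrix(np.c_[x,np.cross(z,x),z])*Ro.from_rotvec([tilt,0,0])
def plan(pts,start=None,nd=3):
    """pts: list of (pos,Rot,nrows); prints tool axis rows"""
    o=r.get_obs(); p=o['tcp_pos'];R=Ro.from_rotvec(o['orientation'])
    for q,S,n in pts:
        if S is None:S=R
        q=np.asarray(q,float); tw=(R.inv()*S).as_rotvec()
        D=[];
        for i in range(n):
            Ri=R*Ro.from_rotvec(tw*i/n); D.append((Ri.inv().apply((q-p)/n)/.12).round(nd).tolist())
        t=(tw/n/np.deg2rad(120)).round(4).tolist()
        print('n',n,'dist/row mm',round(np.linalg.norm(q-p)/n*1000,1),'deg/row',round(np.linalg.norm(tw)/n*57.3,2),'twist',t)
        if np.linalg.norm(tw)<.01: print('  dp',D[0])
        else: print('  dp',D)
        p,R=q,S
def st():
    o=r.get_obs();R=Ro.from_rotvec(o['orientation']).as_matrix()
    print('t',round(o['clock'],2),'tcp',o['tcp_pos'].round(4),'yaw',np.rad2deg(np.arctan2(R[1,0],R[0,0])).round(2),'z',R[:,2].round(3),'F',o['contact_force'].round(1),'w',round(o['grip_width'],4),'j',o['joints'].round(2))
E
python3 -c "
from h import *
plan([((.584,.039,.30),pose(-6.6),16),((.584,.039,.181),None,3)])"
```

```text
n 16 dist/row mm 46.6 deg/row 5.11 twist [0.0, 0.0, 0.0426]
  dp [[-0.254, 0.289, 0.055], [-0.227, 0.31, 0.054], [-0.198, 0.329, 0.054], [-0.168, 0.345, 0.054], [-0.137, 0.359, 0.054], [-0.104, 0.37, 0.054], [-0.071, 0.378, 0.054], [-0.037, 0.383, 0.054], [-0.003, 0.384, 0.054], [0.031, 0.383, 0.054], [0.065, 0.379, 0.054], [0.099, 0.371, 0.054], [0.131, 0.361, 0.054], [0.163, 0.348, 0.054], [0.193, 0.332, 0.054], [0.222, 0.314, 0.054]]
n 3 dist/row mm 39.7 deg/row 0.0 twist [0.0, 0.0, 0.0]
  dp [0.0, 0.0, 0.331]
```

apply_moves(dp=[[-0.25, 0.29, 0.05], [-0.23, 0.31, 0.05], [-0.2, 0.33, 0.05], [-0.17, 0.345, 0.05], [-0.14, 0.36, 0.05], [-0.1, 0.37, 0.05], [-0.07, 0.38, 0.05], [-0.04, 0.38, 0.05], [0, 0.385, 0.05], [0.03, 0.38, 0.05], [0.065, 0.38, 0.05], [0.1, 0.37, 0.05], [0.13, 0.36, 0.05], [0.16, 0.35, 0.05], [0.19, 0.33, 0.05], [0.22, 0.31, 0.05]], twist=[[0, 0, 0.043], [0, 0, 0.043], [0, 0, 0.043], [0, 0, 0.043], [0, 0, 0.043], [0, 0, 0.043], [0, 0, 0.043], [0, 0, 0.043], [0, 0, 0.043], [0, 0, 0.043], [0, 0, 0.043], [0, 0, 0.043], [0, 0, 0.043], [0, 0, 0.043], [0, 0, 0.043], [0, 0, 0.043]], jaw=[0, 0, 0, 0, 0, 0, 0, 0, 0, 0, 0, 0, 0, 0, 0, 0])

```text
clock: 1.7
tcp_pos: [0.5727, 0.0103, 0.2994]
orientation: [-3.13, 0.27, 0.009]
contact_force: [-0.2, 0.6, 0.1]
grip_width: 0.0853
```

```bash
python3 -c "
from h import *
st();plan([((.584,.039,.30),pose(-6.6),4),((.584,.039,.181),None,3)])"
```

```text
t 1.7 tcp [0.5727 0.0103 0.2994] yaw -9.86 z [-0.006  0.001 -1.   ] F [-0.2  0.6  0.1] w 0.0853 j [-0.52  0.48  0.51  1.92 -0.31  0.83 -0.01]
n 4 dist/row mm 7.7 deg/row 0.82 twist [0.0, 0.0007, -0.0068]
  dp [[0.013, -0.063, -0.001], [0.014, -0.063, -0.001], [0.015, -0.063, -0.001], [0.016, -0.062, -0.001]]
n 3 dist/row mm 39.7 deg/row 0.0 twist [0.0, 0.0, 0.0]
  dp [0.0, 0.0, 0.331]
```

apply_moves(dp=[[0.03, -0.12, 0], [0.03, -0.12, 0], [0, 0, 0.3], [0, 0, 0.3], [0, 0, 0]], twist=[[0, 0, -0.014], [0, 0, -0.013], [0, 0, 0], [0, 0, 0], [0, 0, 0]], jaw=[0, 0, 0, 0, 0])

```text
clock: 2.2
tcp_pos: [0.587, 0.0345, 0.2252]
orientation: [3.134, -0.187, -0.005]
contact_force: [-0.8, 0.9, -1.0]
grip_width: 0.0852
```

Run:
```python
from h import *
st();plan([((.584,.039,.181),pose(-6.6),2)])
f=r.grab_frame('scene'); np.savez('pics/s1.npz',**f)
cv2.imwrite('pics/s1.png',cv2.resize(f['color'][150:340,220:420],None,fx=3,fy=3,interpolation=cv2.INTER_CUBIC)[...,::-1])
```

```text
t 2.2 tcp [0.587  0.0345 0.2252] yaw -6.83 z [-0.003 -0.002 -1.   ] F [-0.8  0.9 -1. ] w 0.0852 j [-0.49  0.6   0.43  1.92 -0.38  0.7   0.05]
n 2 dist/row mm 22.3 deg/row 0.16 twist [0.0006, 0.0007, -0.001]
  dp [-0.014, -0.018, 0.184]
```

View pics/s1.png

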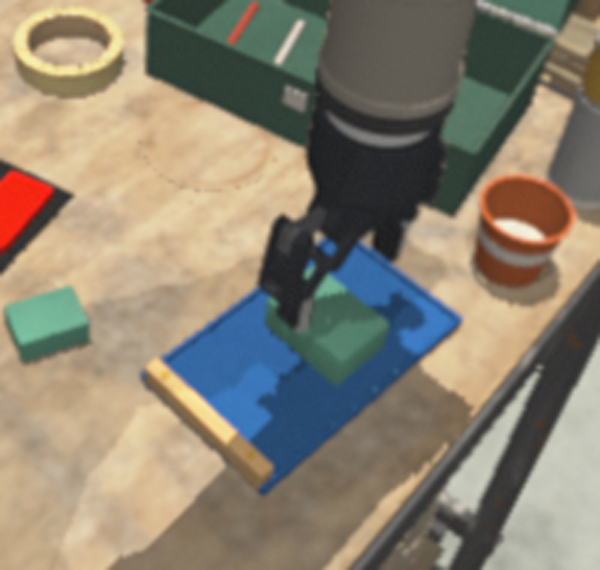

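apply_moves(dp=[[-0.01, -0.02, 0.18], [-0.01, -0.01, 0.17], [0, 0, 0.02], [0, 0, 0], [0, 0, 0], [0, 0, 0], [0, 0, 0], [0, 0, 0]], twist=[[0, 0, 0], [0, 0, 0], [0, 0, 0], [0, 0, 0], [0, 0, 0], [0, 0, 0], [0, 0, 0], [0, 0, 0]], jaw=[0, 0, 0, 150, 150, 150, 150, 150], grip_force=40)

```text
clock: 3.05
tcp_pos: [0.5903, 0.0424, 0.1941]
orientation: [-3.133, 0.176, -0.022]
contact_force: [-0.2, 0.5, -0.8]
grip_width: 0.0492
```

Run:
```python
from h import *
st();plan([((.575,.17,.26),None,4)])
```

```text
t 3.05 tcp [0.5903 0.0424 0.1941] yaw -6.45 z [ 0.014  0.003 -1.   ] F [-0.2  0.5 -0.8] w 0.0492 j [-0.47  0.65  0.4   1.93 -0.41  0.63  0.07]
n 4 dist/row mm 36.1 deg/row 0.0 twist [0.0, 0.0, 0.0]
  dp [-0.06, -0.261, -0.137]
```

apply_moves(dp=[[0, 0, 0], [0, 0, 0], [0, 0, 0.1], [0, 0, 0.06], [0, 0, 0], [0, 0, 0], [0, 0, 0], [0, 0, 0], [0, 0, 0]], twist=[[0, -0.005, 0], [0, 0, 0], [0, 0, 0], [0, 0, 0], [0, 0, 0], [0, 0, 0], [0, 0, 0], [0, 0, 0], [0, 0, 0]], jaw=[60, 60, 60, 60, 150, 150, 150, 150, 150], grip_force=40)

```text
clock: 3.95
tcp_pos: [0.5927, 0.0418, 0.1767]
orientation: [-3.129, 0.179, -0.009]
contact_force: [-0.8, 0.5, 6.2]
grip_width: 0.0492
```

Run:
```python
from h import *
st();plan([((.575,.17,.25),pose(-6.6),4)])
```

```text
t 3.95 tcp [0.5927 0.0418 0.1767] yaw -6.54 z [ 0.006  0.007 -1.   ] F [-0.8  0.5  6.2] w 0.0492 j [-0.46  0.68  0.38  1.92 -0.43  0.61  0.09]
n 4 dist/row mm 37.2 deg/row 0.13 twist [-0.0009, -0.0006, 0.0001]
  dp [-0.066, -0.262, -0.151]
```

apply_moves(dp=[[0, 0, -0.2], [0, 0, -0.3], [-0.07, -0.26, -0.1], [-0.07, -0.26, 0], [-0.07, -0.26, 0], [-0.06, -0.25, 0], [0, 0, 0], [0, 0, 0]], twist=[[0, 0, 0], [0, 0, 0], [0, 0, 0], [0, 0, 0], [0, 0, 0], [0, 0, 0], [0, 0, 0], [0, 0, 0]], jaw=[150, 150, 150, 150, 150, 150, 150, 150])

```text
clock: 4.75
tcp_pos: [0.5718, 0.1708, 0.2456]
orientation: [-3.133, 0.184, 0.003]
contact_force: [0.3, -0.1, -1.1]
grip_width: 0.0494
```

Run:
```python
from h import *
st();plan([((.575,.17,.173),pose(-6.6),3)])
f=r.grab_frame('scene'); np.savez('pics/s2.npz',**f)
cv2.imwrite('pics/s2.png',cv2.resize(f['color'][120:340,180:420],None,fx=2.6,fy=2.6,interpolation=cv2.INTER_CUBIC)[...,::-1])
```

```text
t 4.75 tcp [0.5718 0.1708 0.2456] yaw -6.71 z [-0.002  0.003 -1.   ] F [ 0.3 -0.1 -1.1] w 0.0494 j [-0.73  0.58  0.45  1.9  -0.37  0.75 -0.19]
n 3 dist/row mm 24.2 deg/row 0.08 twist [-0.0004, 0.0004, -0.0003]
  dp [0.01, 0.002, 0.202]
```

View pics/s2.png

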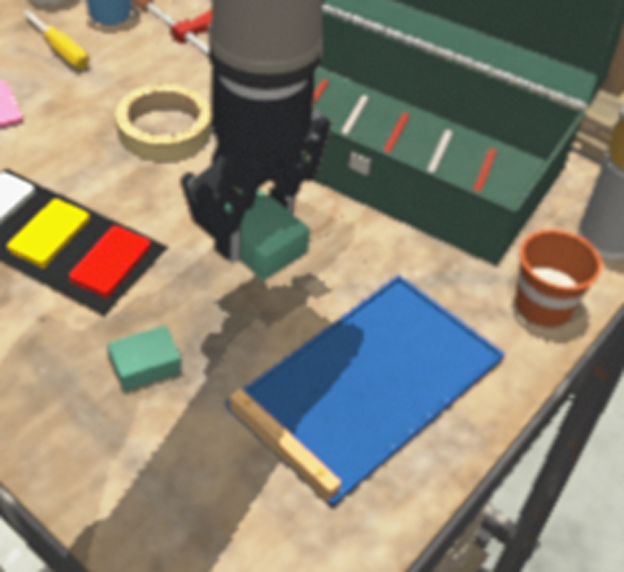

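apply_moves(dp=[[0.01, 0, 0.22], [0, 0, 0.22], [0, 0, 0.14], [0, 0, 0.03], [0, 0, 0]], twist=[[0, 0, 0], [0, 0, 0], [0, 0, 0], [0, 0, 0], [0, 0, 0]], jaw=[150, 150, 150, 150, 150])

```text
clock: 5.3
tcp_pos: [0.5742, 0.1663, 0.1707]
orientation: [-3.132, 0.194, 0.003]
contact_force: [-2.6, 3.1, 9.4]
grip_width: 0.0497
```

Run:
```python
from h import *
st()
```

```text
t 5.3 tcp [0.5742 0.1663 0.1707] yaw -7.09 z [-0.002  0.003 -1.   ] F [-2.6  3.1  9.4] w 0.0497 j [-0.67  0.7   0.38  1.91 -0.43  0.62 -0.13]
```

Run:
```python
from h import *
o=r.get_obs();p=o['tcp_pos']
plan([(p+[0,0,.07],None,2),((.487,.426,.24),pose(100.3),14)],nd=2)
```

```text
n 2 dist/row mm 35.0 deg/row 0.0 twist [0.0, 0.0, 0.0]
  dp [-0.0, -0.0, -0.29]
n 14 dist/row mm 19.6 deg/row 7.67 twist [-0.0001, -0.0001, -0.0639]
  dp [[-0.07, -0.15, 0.0], [-0.05, -0.16, 0.0], [-0.03, -0.16, 0.0], [-0.01, -0.16, 0.0], [0.01, -0.16, 0.0], [0.04, -0.16, 0.0], [0.06, -0.15, 0.0], [0.08, -0.14, 0.0], [0.1, -0.13, 0.0], [0.11, -0.12, 0.0], [0.13, -0.1, 0.0], [0.14, -0.08, 0.0], [0.15, -0.07, 0.0], [0.16, -0.04, 0.0]]
```

apply_moves(dp=[[0, 0, 0], [0, 0, 0], [0, 0, 0], [0, 0, -0.25], [0, 0, -0.3], [-0.07, -0.15, -0.02], [-0.05, -0.16, 0], [-0.03, -0.16, 0], [-0.01, -0.16, 0], [0.01, -0.16, 0], [0.04, -0.16, 0], [0.06, -0.15, 0], [0.08, -0.14, 0], [0.1, -0.13, 0], [0.11, -0.12, 0], [0.13, -0.1, 0], [0.14, -0.08, 0], [0.15, -0.07, 0], [0.16, -0.04, 0], [0, 0, 0]], twist=[[0, 0, 0], [0, 0, 0], [0, 0, 0], [0, 0, 0], [0, 0, 0], [0, 0, -0.064], [0, 0, -0.064], [0, 0, -0.064], [0, 0, -0.064], [0, 0, -0.064], [0, 0, -0.064], [0, 0, -0.064], [0, 0, -0.064], [0, 0, -0.064], [0, 0, -0.064], [0, 0, -0.064], [0, 0, -0.064], [0, 0, -0.064], [0, 0, -0.062], [0, 0, 0]], jaw=[50, 50, 50, 50, 50, 80, 80, 80, 80, 80, 80, 80, 80, 80, 80, 80, 80, 80, 80, 80])

```text
clock: 7.3
tcp_pos: [0.4843, 0.4248, 0.2482]
orientation: [1.936, 2.464, 0.011]
contact_force: [-0.3, -1.0, 0.9]
grip_width: 0.0588
```

Run:
```python
from h import *
st()
plan([((.487,.426,.22),pose(100.3),3)])
f=r.grab_frame('scene'); np.savez('pics/s3.npz',**f)
cv2.imwrite('pics/s3.png',cv2.resize(f['color'][100:320,130:370],None,fx=2.6,fy=2.6,interpolation=cv2.INTER_CUBIC)[...,::-1])
```

```text
t 7.3 tcp [0.4843 0.4248 0.2482] yaw 103.7 z [ 0.011  0.001 -1.   ] F [-0.3 -1.   0.9] w 0.0588 j [-0.79  0.6  -0.04  1.75  0.05  0.78  0.95]
n 3 dist/row mm 9.4 deg/row 1.15 twist [0.0017, 0.0003, 0.0095]
  dp [[0.002, 0.007, 0.078], [0.002, 0.007, 0.078], [0.002, 0.008, 0.078]]
```

View pics/s3.png

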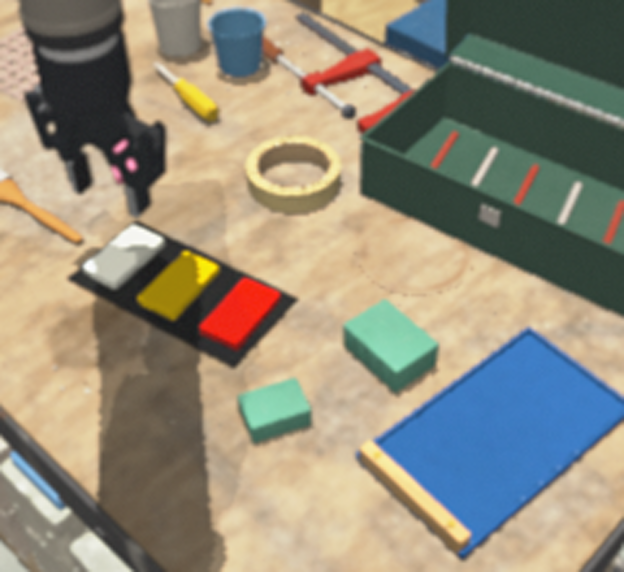

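Run:
```python
from h import *
T=dict(np.load('pics/top0.npz')); hsv=cv2.cvtColor(T['color'],cv2.COLOR_RGB2HSV)
print(T['color'][233,186:204].tolist())
plan([((.493,.427,.2),pose(100.3),3),((.493,.427,.177),None,2)])
```

```text
[[146, 105, 65], [145, 105, 66], [146, 107, 69], [145, 107, 71], [143, 107, 72], [140, 106, 72], [136, 104, 71], [132, 102, 70], [130, 100, 71], [128, 100, 71], [130, 105, 79], [132, 112, 87], [136, 119, 94], [144, 126, 100], [147, 128, 101], [147, 128, 101], [147, 128, 101], [146, 127, 100]]
n 3 dist/row mm 16.3 deg/row 1.06 twist [0.0017, 0.0005, 0.0086]
  dp [[0.006, 0.022, 0.134], [0.007, 0.022, 0.134], [0.007, 0.023, 0.134]]
n 2 dist/row mm 11.5 deg/row 0.0 twist [0.0, 0.0, 0.0]
  dp [0.0, 0.0, 0.096]
```

apply_moves(dp=[[0.01, 0.03, 0.16], [0.01, 0.03, 0.16], [0, 0.01, 0.06], [0, 0, 0], [0, 0, 0]], twist=[[0, 0, 0.012], [0, 0, 0.012], [0.004, 0, 0.003], [0, 0, 0], [0, 0, 0]], jaw=[97, 97, 97, 97, 97])

```text
clock: 7.85
tcp_pos: [0.4972, 0.4218, 0.2007]
orientation: [2.032, 2.386, -0.004]
contact_force: [1.3, -0.3, 0.2]
grip_width: 0.053
```

Run:
```python
from h import *
st()
plan([((.493,.427,.177),pose(100.3),2)])
```

```text
t 7.85 tcp [0.4972 0.4218 0.2007] yaw 99.17 z [ 0.004 -0.007 -1.   ] F [ 1.3 -0.3  0.2] w 0.053 j [-0.79  0.67 -0.02  1.75  0.03  0.72  0.9 ]
n 2 dist/row mm 12.3 deg/row 0.61 twist [0.0007, 0.0018, -0.0047]
  dp [[0.025, -0.014, 0.099], [0.025, -0.014, 0.099]]
```

apply_moves(dp=[[0.04, -0.02, 0.05], [0.02, -0.01, 0.1], [0, 0, 0.05], [0, 0, 0]], twist=[[0, 0.003, -0.005], [0, 0, -0.004], [0, 0, 0], [0, 0, 0]], jaw=[97, 97, 97, 97])

```text
clock: 8.25
tcp_pos: [0.4923, 0.4289, 0.176]
orientation: [2.011, 2.411, 0.006]
contact_force: [0.2, -0.4, 0.2]
grip_width: 0.053
```

Run:
```python
from h import *
st()
plan([((.493,.427,.176),pose(100.3),1)])
f=r.grab_frame('scene'); np.savez('pics/s4.npz',**f)
cv2.imwrite('pics/s4.png',cv2.resize(f['color'][120:270,110:290],None,fx=3.5,fy=3.5,interpolation=cv2.INTER_CUBIC)[...,::-1])
```

```text
t 8.25 tcp [0.4923 0.4289 0.176 ] yaw 100.34 z [ 0.004  0.001 -1.   ] F [ 0.2 -0.4  0.2] w 0.053 j [-0.79  0.71 -0.03  1.75  0.04  0.68  0.91]
n 1 dist/row mm 2.1 deg/row 0.26 twist [0.0021, -0.0002, 0.0003]
  dp [-0.017, 0.003, -0.0]
```

View pics/s4.png

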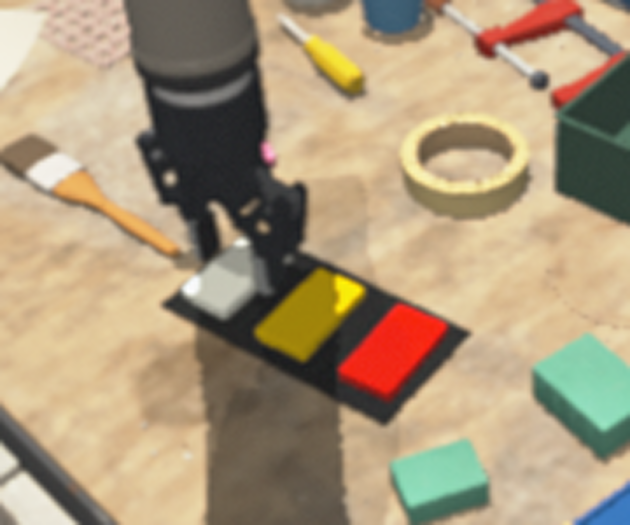

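apply_moves(dp=[[0, 0, 0], [0, 0, 0], [0, 0, 0], [0, 0, 0], [0, 0, 0]], twist=[[0, 0, 0], [0, 0, 0], [0, 0, 0], [0, 0, 0], [0, 0, 0]], jaw=[170, 170, 170, 170, 170], grip_force=50)

```text
clock: 8.8
tcp_pos: [0.4928, 0.4291, 0.1773]
orientation: [2.011, 2.41, 0.008]
contact_force: [-0.2, -0.1, -0.0]
grip_width: 0.0384
```

Run:
```python
from h import *
st()
```

```text
t 8.8 tcp [0.4928 0.4291 0.1773] yaw 100.32 z [ 0.006  0.002 -1.   ] F [-0.2 -0.1 -0. ] w 0.0384 j [-0.79  0.71 -0.03  1.75  0.04  0.68  0.91]
```

Run:
```python
from h import *
o=r.get_obs();p=o['tcp_pos']
plan([(p+[0,0,.06],None,2),((.524,.048,.237),pose(84),10)],nd=2)
```

```text
n 2 dist/row mm 30.0 deg/row 0.0 twist [0.0, 0.0, 0.0]
  dp [0.0, 0.0, -0.25]
n 10 dist/row mm 38.2 deg/row 1.63 twist [0.0003, -0.0001, 0.0136]
  dp [[-0.32, -0.03, -0.0], [-0.32, -0.02, -0.0], [-0.32, -0.01, -0.0], [-0.32, -0.0, -0.0], [-0.32, 0.0, -0.0], [-0.32, 0.01, 0.0], [-0.32, 0.02, 0.0], [-0.32, 0.03, 0.0], [-0.32, 0.04, 0.0], [-0.31, 0.05, 0.0]]
```

apply_moves(dp=[[0, 0, -0.2], [0, 0, -0.25], [0, 0, -0.1], [-0.2, -0.03, 0], [-0.32, -0.03, 0], [-0.32, -0.02, 0], [-0.32, -0.01, 0], [-0.32, 0, 0], [-0.32, 0, 0], [-0.32, 0.01, 0], [-0.32, 0.02, 0], [-0.32, 0.03, 0], [-0.28, 0.05, 0], [0, 0, 0], [0, 0, 0]], twist=[[0, 0, 0], [0, 0, 0], [0, 0, 0], [0, 0, 0.013], [0, 0, 0.013], [0, 0, 0.013], [0, 0, 0.013], [0, 0, 0.013], [0, 0, 0.013], [0, 0, 0.013], [0, 0, 0.013], [0, 0, 0.013], [0, 0, 0.013], [0, 0, 0], [0, 0, 0]], jaw=[170, 170, 170, 170, 170, 170, 170, 170, 170, 170, 170, 170, 170, 170, 170])

```text
clock: 10.3
tcp_pos: [0.5122, 0.0507, 0.2404]
orientation: [2.331, 2.106, 0.01]
contact_force: [-0.1, 1.2, -0.2]
grip_width: 0.0386
```

Run:
```python
from h import *
st()
plan([((.524,.048,.2),pose(84),2)])
f=r.grab_frame('scene'); np.savez('pics/s5.npz',**f)
cv2.imwrite('pics/s5.png',cv2.resize(f['color'][150:340,220:420],None,fx=3,fy=3,interpolation=cv2.INTER_CUBIC)[...,::-1])
```

```text
t 10.3 tcp [0.5122 0.0507 0.2404] yaw 84.2 z [ 0.005  0.004 -1.   ] F [-0.1  1.2 -0.2] w 0.0386 j [-0.26  0.44  0.05  2.07 -0.04  0.62  1.29]
n 2 dist/row mm 21.1 deg/row 0.21 twist [0.0011, -0.0011, 0.0008]
  dp [-0.007, 0.049, 0.169]
```

View pics/s5.png

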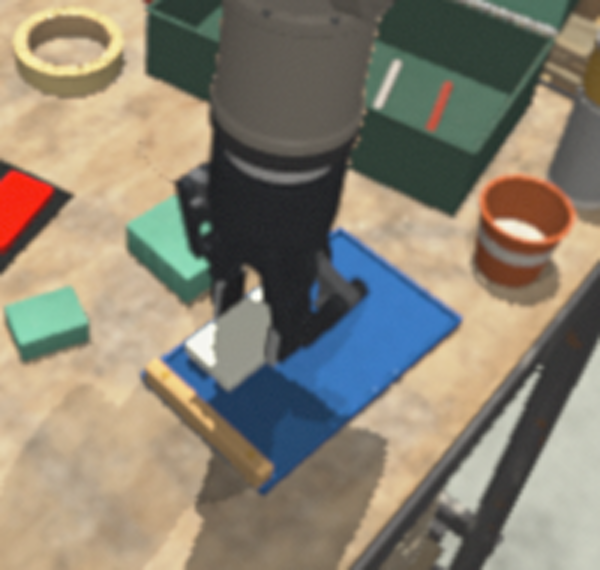

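apply_moves(dp=[[-0.01, 0.06, 0.16], [0, 0.03, 0.18], [0, 0, 0.06], [0, 0, 0], [0, 0, 0]], twist=[[0.001, 0, 0.001], [0.001, -0.001, 0], [0, 0, 0], [0, 0, 0], [0, 0, 0]], jaw=[170, 170, 170, 170, 170])

```text
clock: 10.85
tcp_pos: [0.5235, 0.0543, 0.1916]
orientation: [-2.322, -2.113, -0.007]
contact_force: [0.2, -0.4, -0.2]
grip_width: 0.0384
```

Run:
```python
from h import *
st()
f=r.grab_frame('scene'); np.savez('pics/s6.npz',**f)
cv2.imwrite('pics/s6.png',cv2.resize(f['color'][190:330,240:400],None,fx=4,fy=4,interpolation=cv2.INTER_CUBIC)[...,::-1])
for c,z in [('white',.02),('wood',.022)]:
    for b in blobs(f,c,(.4,.7,-.1,.2),z,20): print(c,*b)
```

```text
t 10.85 tcp [0.5235 0.0543 0.1916] yaw 84.6 z [ 0.002  0.005 -1.   ] F [ 0.2 -0.4 -0.2] w 0.0384 j [-0.25  0.54  0.04  2.06 -0.05  0.53  1.3 ]
white 59 [354. 240.] [664.2  24.3] [114.2   3.8] 83.6 [664.   22.8]
white 33 [259. 260.] [482.2 137.9] [17.  14.3] -35.0 [482.  138.8]
white 20 [304. 259.] [548.7  71. ] [13.2  7.8] 1.0 [548.   70.9]
white 97 [289. 275.] [495.2  71.6] [34.3 19.4] 34.6 [496.1  70. ]
wood 1914 [376. 277.] [621.1 -48.3] [381.6  61.6] -0.2 [616.5 -62.3]
wood 131 [360. 237.] [678.7  20. ] [55.1 25.1] -78.0 [680.2  17.7]
wood 56 [285. 254.] [525.9 106.5] [26.9 24.7] 51.2 [530.5 108.2]
wood 157 [279. 280.] [473.4  75.3] [60.2 12.3] 84.4 [473.4  75.6]
wood 35 [305. 304.] [465.9   4. ] [16.   7.4] 82.0 [465.7   3.8]
```

View pics/s6.png

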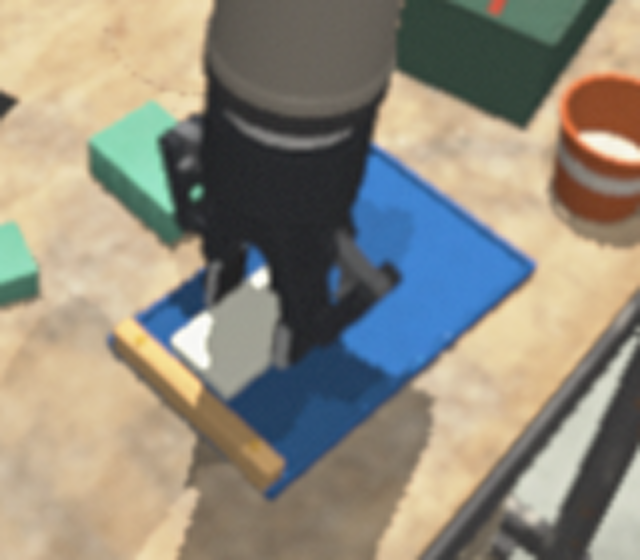

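```bash
cat >> h.py <<'E'
C=np.array([.5688,.0435]); H=np.deg2rad(-6.0); UX=np.array([np.cos(H),np.sin(H)]); UY=np.array([-np.sin(H),np.cos(H)])
def tray(P): P=np.atleast_2d(P)[:,:2]-C; return (np.c_[P@UX,P@UY]*1000).round(1)
def tw(x,y): return C+x*UX+y*UY
E
python3 - <<'E'
from h import *
f=dict(np.load('pics/s6.npz'))
u=lambda a:[(x/4+240-.4,y/4+190-.4) for x,y in a]
print(tray(cast(f,u([(172,345),(228,398)]),.0273)),tray(cast(f,u([(130,322),(285,465)]),.022)), tray([.5235,.0543]))
# lips in scene0: blue corners
E
```

```text
[[-90.   21.4]
 [-90.6 -18.5]] [[-93.9  47.9]
 [-93.5 -59.9]] [[-46.2   6. ]]
```

apply_moves(dp=[[-0.05, 0, 0], [-0.01, 0, 0.06], [0, 0, 0.04], [0, 0, 0], [0, 0, 0]], twist=[[0.002, 0, 0.004], [0, 0, 0], [0, 0, 0], [0, 0, 0], [0, 0, 0]], jaw=[170, 170, 170, 170, 170])

```text
clock: 11.4
tcp_pos: [0.5231, 0.0467, 0.1807]
orientation: [-2.331, -2.101, -0.007]
contact_force: [0.4, -0.4, -0.6]
grip_width: 0.0382
```

```bash
sed -i 's/^C=np.array.*; H=/C=np.array([.5688,.0425]); H=/' h.py
python3 - <<'E'
from h import *
st(); print(tray(r.get_obs()['tcp_pos']))
E
```

```text
t 11.4 tcp [0.5231 0.0467 0.1807] yaw 84.07 z [ 0.001  0.006 -1.   ] F [ 0.4 -0.4 -0.6] w 0.0382 j [-0.23  0.56  0.03  2.07 -0.05  0.51  1.31]
[[-45.9  -0.6]]
```

apply_moves(dp=[[0, 0, 0.01], [0, 0, 0], [0, 0, 0], [0, 0, 0], [0, 0, -0.15], [0, 0, -0.25], [0, 0, -0.15], [0, 0, 0]], twist=[[0, 0, 0], [0, 0, 0], [0, 0, 0], [0, 0, 0], [0, 0, 0], [0, 0, 0], [0, 0, 0], [0, 0, 0]], jaw=[170, 97, 97, 97, 97, 97, 97, 97])

```text
clock: 12.2
tcp_pos: [0.523, 0.0466, 0.2472]
orientation: [-2.329, -2.101, -0.006]
contact_force: [0.9, 0.1, 0.1]
grip_width: 0.0527
```

Run:
```python
from h import *
st(); p=r.get_obs()['tcp_pos']
plan([((.5,.358,p[2]),pose(102.2),8)],nd=2)
```

```text
t 12.2 tcp [0.523  0.0466 0.2472] yaw 84.1 z [-0.     0.006 -1.   ] F [0.9 0.1 0.1] w 0.0527 j [-0.24  0.45  0.05  2.04 -0.04  0.65  1.3 ]
n 8 dist/row mm 39.0 deg/row 2.26 twist [-0.0, -0.0003, -0.0189]
  dp [[0.32, -0.06, 0.0], [0.32, -0.04, 0.0], [0.32, -0.03, 0.0], [0.32, -0.02, 0.0], [0.33, -0.01, 0.0], [0.33, 0.01, 0.0], [0.32, 0.02, 0.0], [0.32, 0.03, 0.0]]
```

apply_moves(dp=[[0.25, -0.05, 0], [0.32, -0.04, 0], [0.32, -0.03, 0], [0.32, -0.02, 0], [0.32, -0.01, 0], [0.32, 0.01, 0], [0.32, 0.02, 0], [0.28, 0.03, 0], [0, 0, 0], [0, 0, 0]], twist=[[0, 0, -0.019], [0, 0, -0.019], [0, 0, -0.019], [0, 0, -0.019], [0, 0, -0.019], [0, 0, -0.019], [0, 0, -0.019], [0, 0, -0.018], [0, 0, 0], [0, 0, 0]], jaw=[97, 97, 97, 97, 97, 97, 97, 97, 97, 97])

```text
clock: 13.2
tcp_pos: [0.4976, 0.3507, 0.2399]
orientation: [-1.958, -2.449, 0.002]
contact_force: [-0.1, -0.8, 0.2]
grip_width: 0.0531
```

Run:
```python
from h import *
st(); p=r.get_obs()['tcp_pos']
plan([((.5,.358,.2),pose(102.2),2),((.5,.358,.1765),pose(102.2),1)])
F={n:r.grab_frame(n) for n in ['scene','top']}
cv2.imwrite('pics/s7.png',cv2.resize(F['scene']['color'][130:340,150:400],None,fx=2.8,fy=2.8,interpolation=cv2.INTER_CUBIC)[...,::-1])
for n,f in F.items():
  for c,z in [('white',.016),('wood',.022),('yellow',.013),('red',.013)]:
    for b in blobs(f,c,(.4,.7,-.1,.45),z,30): print(n,c,*b,tray(b[2]/1000))
```

```text
t 13.2 tcp [0.4976 0.3507 0.2399] yaw 102.73 z [-0.005  0.003 -1.   ] F [-0.1 -0.8  0.2] w 0.0531 j [-0.67  0.57 -0.05  1.84  0.03  0.74  1.05]
n 2 dist/row mm 20.3 deg/row 0.32 twist [-0.0011, -0.001, 0.0022]
  dp [[0.027, 0.017, 0.166], [0.027, 0.017, 0.166]]
n 1 dist/row mm 23.5 deg/row 0.0 twist [0.0, 0.0, 0.0]
  dp [0.0, 0.0, 0.196]
scene white 30 [285. 260.] [524.8 100.7] [75.9  2.7] -6.9 [521.5 101.1] [[-49.8  53.3]]
scene white 636 [304. 277.] [516.4  46.5] [73.6 43.9] -5.8 [515.4  45.5] [[-52.5  -1.5]]
scene white 332 [381. 303.] [ 588.5 -101.2] [124.   19.8] 1.2 [569.4 -99.7] [[  34.6 -140.9]]
scene white 37 [342. 297.] [529.  -35.7] [17.4 10. ] -19.7 [529.5 -36.3] [[-31.4 -81.9]]
scene wood 155 [194. 181.] [551.1 431.4] [82.8 29.1] 57.7 [548.3 429.4] [[-58.3 384.9]]
scene wood 3927 [280. 206.] [632.6 213. ] [319.6 211.4] 85.7 [631.9 213.6] [[ 45.6 176.2]]
scene wood 309 [198. 208.] [492.5 347.6] [74.  41.4] 11.6 [491.  346.6] [[-107.8  295.5]]
scene wood 5906 [312. 323.] [556.1 -10.5] [511.6 136.5] -0.1 [454.8 -30.6] [[ -7.1 -54. ]]
scene wood 431 [244. 237.] [507.5 206.4]
[... 231 characters left out ...]
ne wood 157 [274. 292.] [448.3  66.3] [35.2 27.2] 35.1 [444.9  65.5] [[-122.3   11.1]]
scene wood 41 [257. 295.] [416.1  85.5] [23.7 12.8] 88.1 [417.1  84.2] [[-156.4   26.8]]
scene wood 108 [310. 322.] [442.2 -25.2] [31.8 20.3] 33.0 [442.2 -24.7] [[-118.8  -80.6]]
scene yellow 254 [198. 207.] [497.  353.9] [73.6 43.8] 11.5 [500.8 358.8] [[-104.   302.2]]
scene red 31 [233. 214.] [542.4 278.1] [20. 12.] 45.6 [542.9 278.6] [[-50.9 231.5]]
top white 261 [334. 218.] [516.7  50.1] [66.8 37.8] -1.0 [516.6  49.9] [[-52.6   2.1]]
top wood 61 [221. 173.] [662.6 407. ] [89.  37.9] 60.7 [657.9 407.1] [[ 55.2 372.3]]
top wood 70 [333. 233.] [471.   54.7] [100.4   6.5] 84.1 [470.9  54.6] [[-98.5   1.9]]
```

View pics/s7.png

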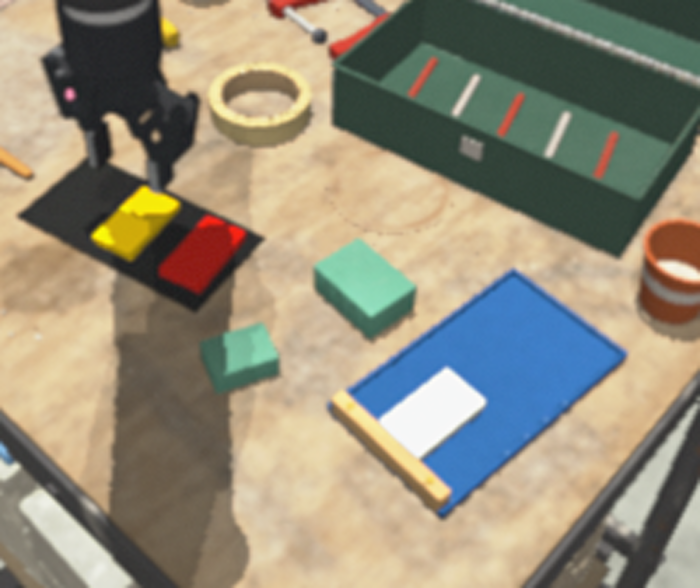

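apply_moves(dp=[[0.05, 0.01, 0.15], [0.02, 0.01, 0.18], [0, 0, 0.08], [0, 0, 0], [0, 0, 0]], twist=[[-0.001, -0.001, 0.003], [-0.001, -0.001, 0.001], [0, 0, 0], [0, 0, 0], [0, 0, 0]], jaw=[97, 97, 97, 97, 97])

```text
clock: 13.8
tcp_pos: [0.5008, 0.3523, 0.1899]
orientation: [1.984, 2.432, -0.003]
contact_force: [0.2, -0.0, -0.1]
grip_width: 0.0526
```

Run:
```python
from h import *
st()
plan([((.5,.358,.1765),pose(102.2),1)])
```

```text
t 13.8 tcp [0.5008 0.3523 0.1899] yaw 101.6 z [ 0.001 -0.003 -1.   ] F [ 0.2 -0.  -0.1] w 0.0526 j [-0.69  0.64 -0.04  1.85  0.04  0.65  1.02]
n 1 dist/row mm 14.5 deg/row 0.63 twist [0.0001, 0.0016, -0.005]
  dp [[0.048, 0.003, 0.111]]
```

apply_moves(dp=[[0.05, 0, 0], [0.02, 0, 0.08], [0, 0, 0.05], [0, 0, 0]], twist=[[0, 0.001, -0.005], [0, 0.001, 0], [0, 0, 0], [0, 0, 0]], jaw=[97, 97, 97, 97])

```text
clock: 14.2
tcp_pos: [0.5, 0.3611, 0.1754]
orientation: [-1.973, -2.445, -0.007]
contact_force: [1.3, 0.3, 0.3]
grip_width: 0.0532
```

Run:
```python
from h import *
st()
plan([((.5,.358,.1765),pose(102.2),1)])
```

```text
t 14.2 tcp [0.5    0.3611 0.1754] yaw 102.18 z [ 0.003  0.004 -1.   ] F [1.3 0.3 0.3] w 0.0532 j [-0.69  0.67 -0.04  1.84  0.05  0.62  1.02]
n 1 dist/row mm 3.2 deg/row 0.27 twist [0.0017, -0.0014, -0.0002]
  dp [-0.025, -0.006, -0.009]
```

Off by 3 mm, within the 6 mm clearance. I'll close, lift a little, and start moving to the tray.

apply_moves(dp=[[-0.02, 0, 0], [0, 0, 0], [0, 0, 0], [0, 0, 0], [0, 0, 0], [0, 0, 0]], twist=[[0, 0, 0], [0, 0, 0], [0, 0, 0], [0, 0, 0], [0, 0, 0], [0, 0, 0]], jaw=[97, 170, 170, 170, 170, 170], grip_force=50)

```text
clock: 14.8
tcp_pos: [0.5007, 0.3583, 0.1757]
orientation: [1.973, 2.444, 0.007]
contact_force: [-0.4, -0.3, 0.1]
grip_width: 0.0385
```

Run:
```python
from h import *
st(); o=r.get_obs();p=o['tcp_pos']
g=tw(-.006,0); print(g)
plan([(p+[0,0,.07],None,3),((*g,p[2]+.07),pose(84),9)],nd=2)
```

```text
t 14.8 tcp [0.5007 0.3583 0.1757] yaw 102.16 z [ 0.003  0.004 -1.   ] F [-0.4 -0.3  0.1] w 0.0385 j [-0.69  0.67 -0.04  1.85  0.05  0.62  1.02]
[0.56283287 0.04312717]
n 3 dist/row mm 23.3 deg/row 0.0 twist [0.0, 0.0, 0.0]
  dp [0.0, 0.0, -0.19]
n 9 dist/row mm 35.7 deg/row 2.02 twist [0.0002, -0.0002, 0.0168]
  dp [[-0.3, -0.01, -0.0], [-0.3, 0.01, -0.0], [-0.3, 0.02, -0.0], [-0.3, 0.03, -0.0], [-0.3, 0.04, -0.0], [-0.29, 0.05, -0.0], [-0.29, 0.06, -0.0], [-0.29, 0.07, -0.0], [-0.29, 0.08, -0.0]]
```

Run:
```python
from h import *
o=r.get_obs();p=o['tcp_pos']
g=tw(.0335,0); print(g)
plan([(p+[0,0,.07],None,3),((*g,p[2]+.07),pose(84),9)],nd=2)
plan([((*g,p[2]+.07),pose(84,.21),9)],nd=2)
print(pose(84,.21).as_matrix()[:,2])
```

```text
[0.60211648 0.0389983 ]
n 3 dist/row mm 23.3 deg/row 0.0 twist [0.0, 0.0, 0.0]
  dp [0.0, 0.0, -0.19]
n 9 dist/row mm 37.2 deg/row 2.02 twist [0.0002, -0.0002, 0.0168]
  dp [[-0.31, 0.03, -0.0], [-0.31, 0.04, -0.0], [-0.31, 0.05, -0.0], [-0.3, 0.06, -0.0], [-0.3, 0.07, -0.0], [-0.3, 0.08, -0.0], [-0.3, 0.09, -0.0], [-0.29, 0.1, -0.0], [-0.29, 0.11, -0.0]]
n 9 dist/row mm 38.0 deg/row 2.43 twist [0.0112, 0.0016, 0.0168]
  dp [[-0.31, 0.03, -0.07], [-0.31, 0.04, -0.07], [-0.31, 0.05, -0.07], [-0.3, 0.06, -0.07], [-0.3, 0.07, -0.07], [-0.3, 0.07, -0.08], [-0.3, 0.08, -0.08], [-0.29, 0.09, -0.08], [-0.29, 0.1, -0.09]]
[-0.20731793  0.02178999 -0.97803091]
```

apply_moves(dp=[[0, 0, -0.2], [0, 0, -0.25], [0, 0, -0.15], [-0.2, 0.02, 0], [-0.31, 0.04, 0], [-0.31, 0.05, 0], [-0.3, 0.06, 0], [-0.3, 0.07, 0], [-0.3, 0.08, 0], [-0.3, 0.09, 0], [-0.29, 0.1, 0], [-0.29, 0.11, 0], [-0.05, 0.02, 0], [0, 0, 0], [0, 0, 0], [0, 0, 0]], twist=[[0, 0, 0], [0, 0, 0], [0, 0, 0], [0, 0, 0.017], [0, 0, 0.017], [0, 0, 0.017], [0, 0, 0.017], [0, 0, 0.017], [0, 0, 0.017], [0, 0, 0.017], [0, 0, 0.017], [0, 0, 0.016], [0.03, 0, 0], [0.04, 0, 0], [0.03, 0, 0], [0, 0, 0]], jaw=[170, 170, 170, 170, 170, 170, 170, 170, 170, 170, 170, 170, 170, 170, 170, 170])

```text
clock: 16.4
tcp_pos: [0.5941, 0.0165, 0.2419]
orientation: [-2.24, -1.95, 0.222]
contact_force: [0.3, 0.6, 0.3]
grip_width: 0.0385
```

Run:
```python
from h import *
st()
g=tw(.0335,0)
plan([((*g,.20),pose(84,.21),2)])
f=r.grab_frame('scene'); np.savez('pics/s8.npz',**f)
cv2.imwrite('pics/s8.png',cv2.resize(f['color'][150:340,220:420],None,fx=3,fy=3,interpolation=cv2.INTER_CUBIC)[...,::-1])
```

```text
t 16.4 tcp [0.5941 0.0165 0.2419] yaw 82.1 z [-0.218  0.025 -0.976] F [0.3 0.6 0.3] w 0.0385 j [-0.15  0.59  0.04  1.8  -0.09  0.97  1.38]
n 2 dist/row mm 24.1 deg/row 1.02 twist [-0.0027, -0.0005, -0.008]
  dp [[0.098, 0.058, 0.165], [0.097, 0.059, 0.166]]
```

View pics/s8.png

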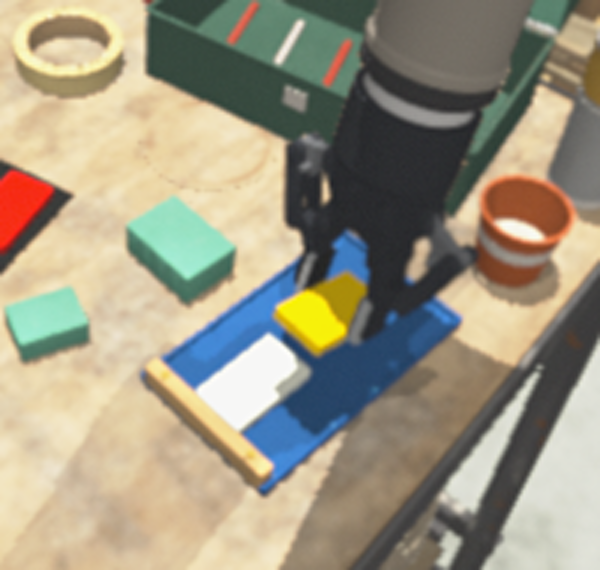

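apply_moves(dp=[[0.12, 0.06, 0.03], [0.07, 0.05, 0.12], [0, 0.01, 0.15], [0, 0, 0], [0, 0, 0]], twist=[[-0.003, 0, -0.01], [-0.002, 0, -0.006], [0, 0, 0], [0, 0, 0], [0, 0, 0]], jaw=[170, 170, 170, 170, 170])

```text
clock: 16.95
tcp_pos: [0.604, 0.0434, 0.1994]
orientation: [-2.208, -2.003, 0.2]
contact_force: [0.6, -0.1, -0.2]
grip_width: 0.0387
```

Run:
```python
from h import *
st()
g=tw(.0335,0);print(tray(r.get_obs()['tcp_pos']))
plan([((*g,.195),pose(84,.21),1)])
```

```text
t 16.95 tcp [0.604  0.0434 0.1994] yaw 84.42 z [-0.201  0.024 -0.979] F [ 0.6 -0.1 -0.2] w 0.0387 j [-0.18  0.66  0.02  1.79 -0.09  0.89  1.38]
[[34.9  4.6]]
n 1 dist/row mm 6.5 deg/row 0.6 twist [0.0029, -0.0013, 0.0039]
  dp [[-0.038, -0.004, 0.038]]
```

apply_moves(dp=[[-0.035, 0, 0], [-0.005, 0.01, 0.05], [0, 0.01, 0.05], [0, 0, 0.0], [0, 0, 0]], twist=[[0.003, 0, 0.003], [0, 0, 0], [0, 0, 0], [0, 0, 0], [0, 0, 0]], jaw=[170, 170, 170, 170, 170])

```text
clock: 17.45
tcp_pos: [0.6039, 0.0386, 0.1873]
orientation: [-2.212, -1.994, 0.205]
contact_force: [-0.4, -0.0, -1.0]
grip_width: 0.0385
```

Run:
```python
from h import *
st()
print(tray(r.get_obs()['tcp_pos']))
f=r.grab_frame('scene'); np.savez('pics/s9.npz',**f)
cv2.imwrite('pics/s9.png',cv2.resize(f['color'][190:330,240:400],None,fx=4,fy=4,interpolation=cv2.INTER_CUBIC)[...,::-1])
```

```text
t 17.45 tcp [0.6039 0.0386 0.1873] yaw 84.07 z [-0.205  0.024 -0.978] F [-0.4 -0.  -1. ] w 0.0385 j [-0.17  0.68  0.02  1.79 -0.09  0.87  1.38]
[[35.4 -0.2]]
```

View pics/s9.png

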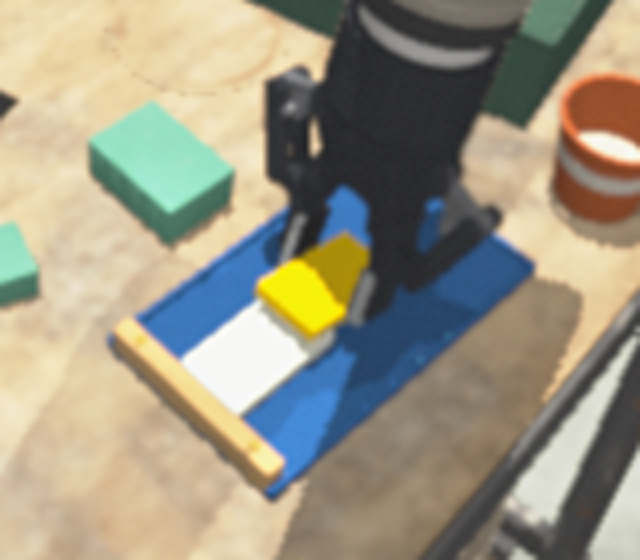

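apply_moves(dp=[[0, 0, 0.025], [0, 0, 0.01], [0, 0, 0], [0, 0, 0], [0, 0, 0], [0, 0, 0]], twist=[[0, 0, 0], [0, 0, 0], [0, 0, 0], [0, 0, 0], [0, 0, 0], [0, 0, 0]], jaw=[170, 170, 170, 97, 97, 97])

```text
clock: 18.1
tcp_pos: [0.6033, 0.0387, 0.1835]
orientation: [-2.212, -1.995, 0.203]
contact_force: [0.2, 0.0, 0.5]
grip_width: 0.0532
```

Run:
```python
from h import *
st()
print(tray(r.get_obs()['tcp_pos']))
```

```text
t 18.1 tcp [0.6033 0.0387 0.1835] yaw 84.07 z [-0.204  0.025 -0.979] F [0.2 0.  0.5] w 0.0532 j [-0.17  0.68  0.02  1.8  -0.09  0.86  1.38]
[[34.7 -0.2]]
```

Run:
```python
from h import *
o=r.get_obs();p=o['tcp_pos'];z=Ro.from_rotvec(o['orientation']).as_matrix()[:,2]
a=p-z*.07
plan([(a,None,3),((.515,.29,.245),pose(103.3),9)],nd=2)
```

```text
n 3 dist/row mm 23.3 deg/row 0.0 twist [0.0, 0.0, 0.0]
  dp [0.0, 0.0, -0.19]
n 9 dist/row mm 30.3 deg/row 2.5 twist [-0.0108, -0.002, -0.0177]
  dp [[0.22, -0.11, 0.03], [0.23, -0.11, 0.03], [0.23, -0.1, 0.02], [0.23, -0.09, 0.02], [0.24, -0.08, 0.02], [0.24, -0.07, 0.02], [0.24, -0.07, 0.01], [0.25, -0.06, 0.01], [0.25, -0.05, 0.01]]
```

apply_moves(dp=[[0, 0, -0.15], [0, 0, -0.25], [0, 0, -0.15], [0.2, -0.11, 0.03], [0.23, -0.11, 0.03], [0.23, -0.1, 0.02], [0.23, -0.09, 0.02], [0.24, -0.08, 0.02], [0.24, -0.07, 0.02], [0.24, -0.07, 0.01], [0.25, -0.06, 0.01], [0.25, -0.05, 0.01], [0, 0, 0], [0, 0, 0]], twist=[[0, 0, 0], [0, 0, 0], [0, 0, 0], [-0.011, -0.002, -0.018], [-0.011, -0.002, -0.018], [-0.011, -0.002, -0.018], [-0.011, -0.002, -0.018], [-0.011, -0.002, -0.018], [-0.011, -0.002, -0.018], [-0.011, -0.002, -0.018], [-0.011, -0.002, -0.018], [-0.011, -0.002, -0.016], [0, 0, 0], [0, 0, 0]], jaw=[97, 97, 97, 97, 97, 97, 97, 97, 97, 97, 97, 97, 97, 97])

```text
clock: 19.5
tcp_pos: [0.5101, 0.2945, 0.2451]
orientation: [1.929, 2.466, 0.019]
contact_force: [1.1, -0.3, 0.7]
grip_width: 0.0528
```

Run:
```python
from h import *
st()
plan([((.515,.29,.2),pose(103.3),2)])
F={n:r.grab_frame(n) for n in ['scene','top']}
np.savez('pics/s10.npz',**F['scene'])
cv2.imwrite('pics/s10.png',cv2.resize(F['scene']['color'][150:340,170:400],None,fx=3.2,fy=3.2,interpolation=cv2.INTER_CUBIC)[...,::-1])
pc=cloud(F['scene'])
for n,f in F.items():
  for c,z in [('white',.016),('yellow',.018),('red',.013)]:
    for b in blobs(f,c,(.4,.7,-.03,.45),z,40): print(n,c,*b,tray(b[2]/1000))
m=mask(F['scene'],'yellow')>0; P=pc[cv2.erode(m.astype(np.uint8),np.ones((3,3)))>0]; P=P[(P[:,1]<.15)&(P[:,0]<.7)]
A=np.c_[P[:,:2]-C,np.ones(len(P))]; q=np.linalg.lstsq(A,P[:,2],rcond=None)[0]; print('slope along ux,uy',q[:2]@UX,q[:2]@UY,len(P))
```

```text
t 19.5 tcp [0.5101 0.2945 0.2451] yaw 103.95 z [ 0.016  0.003 -1.   ] F [ 1.1 -0.3  0.7] w 0.0528 j [-0.59  0.53 -0.06  1.89  0.05  0.71  1.14]
n 2 dist/row mm 22.8 deg/row 0.57 twist [0.0039, 0.0002, 0.0027]
  dp [[-0.023, 0.012, 0.188], [-0.023, 0.014, 0.188]]
scene white 476 [301. 280.] [506.7  47.5] [54.1 43.9] -5.8 [506.1  46.4] [[-62.3  -1.5]]
scene yellow 470 [321. 262.] [568.1  42. ] [64.9 40.1] -10.9 [567.3  41.7] [[-0.6 -0.6]]
scene red 260 [220. 218.] [511.6 288.1] [74.6 39.9] 9.3 [511.7 290.6] [[-82.6 238.3]]
top white 187 [334. 222.] [507.   50.2] [47.4 37.8] -0.8 [506.6  51. ] [[-62.3   1.2]]
top yellow 227 [336. 203.] [565.7  44.9] [63.5 34.8] -1.1 [566.2  44.3] [[-3.3  2.1]]
slope along ux,uy -0.21075420421556926 -0.008889999103206526 356
```

View pics/s10.png

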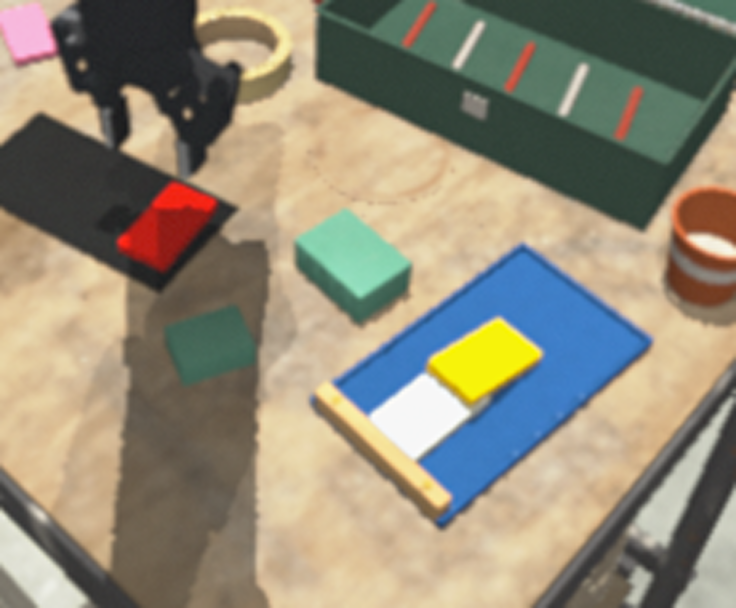

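apply_moves(dp=[[-0.04, 0.03, 0.1], [-0.02, 0.01, 0.15], [0, 0, 0.12], [0, 0, 0.05], [0, 0, 0]], twist=[[0.005, 0, 0.004], [0.003, 0, 0.002], [0, 0, 0], [0, 0, 0], [0, 0, 0]], jaw=[97, 97, 97, 97, 97])

```text
clock: 20.1
tcp_pos: [0.5197, 0.2825, 0.1888]
orientation: [1.964, 2.452, -0.008]
contact_force: [0.0, -0.5, -0.4]
grip_width: 0.0527
```

Run:
```python
from h import *
st()
plan([((.515,.29,.176),pose(103.3),1)])
```

```text
t 20.1 tcp [0.5197 0.2825 0.1888] yaw 102.62 z [-0.003 -0.004 -1.   ] F [ 0.  -0.5 -0.4] w 0.0527 j [-0.57  0.62 -0.05  1.9   0.05  0.63  1.14]
n 1 dist/row mm 15.5 deg/row 0.75 twist [-0.0019, 0.0016, -0.0057]
  dp [[0.07, -0.024, 0.107]]
```

apply_moves(dp=[[0.05, -0.02, 0], [0.01, 0, 0.05], [0, 0, 0.06], [0, 0, 0], [0, 0, 0]], twist=[[0, 0.001, -0.005], [0, 0, 0], [0, 0, 0], [0, 0, 0], [0, 0, 0]], jaw=[97, 97, 97, 97, 97])

```text
clock: 20.6
tcp_pos: [0.5152, 0.2904, 0.1748]
orientation: [-1.947, -2.463, 0.005]
contact_force: [-0.9, -0.9, -0.2]
grip_width: 0.053
```

Run:
```python
from h import *
st()
plan([((.515,.29,.176),pose(103.3),1)])
```

```text
t 20.6 tcp [0.5152 0.2904 0.1748] yaw 103.33 z [-0.003 -0.001 -1.   ] F [-0.9 -0.9 -0.2] w 0.053 j [-0.58  0.64 -0.05  1.9   0.05  0.6   1.14]
n 1 dist/row mm 1.3 deg/row 0.2 twist [-0.0017, 0.0002, 0.0003]
  dp [-0.003, -0.002, -0.01]
```

apply_moves(dp=[[0, 0, -0.01], [0, 0, 0], [0, 0, 0], [0, 0, 0], [0, 0, 0], [0, 0, 0]], twist=[[0, 0, 0], [0, 0, 0], [0, 0, 0], [0, 0, 0], [0, 0, 0], [0, 0, 0]], jaw=[97, 170, 170, 170, 170, 170], grip_force=50)

```text
clock: 21.2
tcp_pos: [0.5156, 0.2904, 0.1772]
orientation: [-1.948, -2.463, 0.002]
contact_force: [-0.6, 0.1, -0.3]
grip_width: 0.0384
```

Run:
```python
from h import *
st()
o=r.get_obs();p=o['tcp_pos']
off=p[2]-.003; g=tw(-.003+.048+.002+off*np.sin(.21),0); print('off',off,'zT',.006+.036*np.sin(.21)+off*np.cos(.21), tray(g))
plan([(p+[0,0,.07],None,3),((*g,p[2]+.07),pose(84),9)],nd=2)
```

```text
t 21.2 tcp [0.5156 0.2904 0.1772] yaw 103.31 z [-0.002 -0.    -1.   ] F [-0.6  0.1 -0.3] w 0.0384 j [-0.58  0.64 -0.05  1.9   0.05  0.6   1.14]
off 0.1742469057640461 zT 0.18392341702672205 [[83.3 -0. ]]
n 3 dist/row mm 23.3 deg/row 0.0 twist [0.0, 0.0, 0.0]
  dp [0.0, -0.0, -0.19]
n 9 dist/row mm 32.3 deg/row 2.15 twist [-0.0001, 0.0, 0.0179]
  dp [[-0.26, 0.07, -0.0], [-0.26, 0.08, -0.0], [-0.25, 0.09, -0.0], [-0.25, 0.1, -0.0], [-0.25, 0.11, -0.0], [-0.24, 0.12, -0.0], [-0.24, 0.12, -0.0], [-0.23, 0.13, -0.0], [-0.23, 0.14, -0.0]]
```

apply_moves(dp=[[0, 0, -0.2], [0, 0, -0.25], [0, 0, -0.15], [-0.2, 0.07, 0], [-0.26, 0.08, 0], [-0.25, 0.09, 0], [-0.25, 0.1, 0], [-0.25, 0.11, 0], [-0.24, 0.12, 0], [-0.24, 0.12, 0], [-0.22, 0.13, 0], [-0.15, 0.1, 0], [0, 0, 0], [0, 0, 0], [0, 0, 0], [0, 0, 0]], twist=[[0, 0, 0], [0, 0, 0], [0, 0, 0], [0, 0, 0.018], [0, 0, 0.018], [0, 0, 0.018], [0, 0, 0.018], [0, 0, 0.018], [0, 0, 0.018], [0, 0, 0.018], [0, 0, 0.017], [0, 0, 0.015], [0.03, 0, 0], [0.04, 0, 0], [0.03, 0, 0], [0, 0, 0]], jaw=[170, 170, 170, 170, 170, 170, 170, 170, 170, 170, 170, 170, 170, 170, 170, 170])

```text
clock: 22.8
tcp_pos: [0.6502, 0.0437, 0.2498]
orientation: [-2.212, -1.981, 0.221]
contact_force: [-0.1, -1.0, -1.6]
grip_width: 0.0387
```

Run:
```python
from h import *
st()
g=tw(.0835,0);print(g,tray(r.get_obs()['tcp_pos']))
plan([((*g,.20),pose(84,.21),2)])
f=r.grab_frame('scene')
cv2.imwrite('pics/s11.png',cv2.resize(f['color'][150:340,220:420],None,fx=3,fy=3,interpolation=cv2.INTER_CUBIC)[...,::-1])
```

```text
t 22.8 tcp [0.6502 0.0437 0.2498] yaw 83.7 z [-0.218  0.023 -0.976] F [-0.1 -1.  -1.6] w 0.0387 j [-0.17  0.66  0.03  1.65 -0.08  1.05  1.37]
[0.65184258 0.03377187] [[80.8  9.7]]
n 2 dist/row mm 25.4 deg/row 0.36 twist [-0.0027, -0.0001, -0.0013]
  dp [[-0.04, 0.057, 0.2], [-0.04, 0.055, 0.2]]
```

View pics/s11.png

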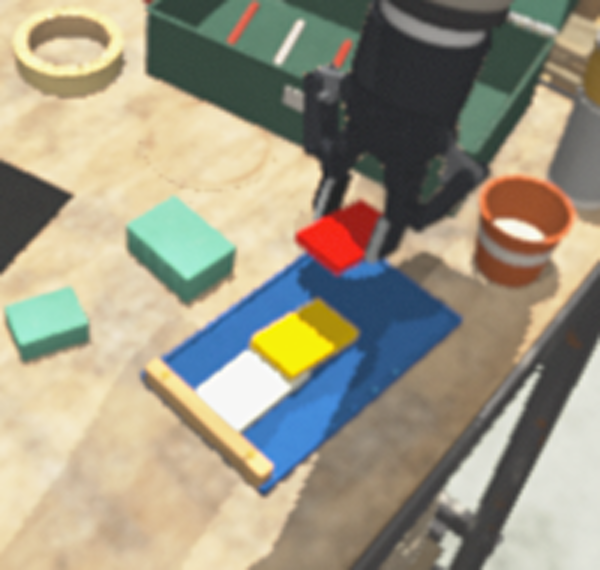

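apply_moves(dp=[[-0.06, 0.05, 0.1], [-0.02, 0.04, 0.15], [0, 0.02, 0.15], [0, 0, 0], [0, 0, 0]], twist=[[-0.003, 0, -0.001], [-0.002, 0, 0], [0, 0, 0], [0, 0, 0], [0, 0, 0]], jaw=[170, 170, 170, 170, 170])

```text
clock: 23.35
tcp_pos: [0.6516, 0.033, 0.1966]
orientation: [-2.22, -1.997, 0.202]
contact_force: [-0.3, 0.7, 0.2]
grip_width: 0.0383
```

Run:
```python
from h import *
st()
g=tw(.0835,0);print(tray(r.get_obs()['tcp_pos']))
plan([((*g,.186),pose(84,.21),1)])
```

```text
t 23.35 tcp [0.6516 0.033  0.1966] yaw 83.94 z [-0.199  0.02  -0.98 ] F [-0.3  0.7  0.2] w 0.0383 j [-0.15  0.72  0.03  1.67 -0.08  0.94  1.39]
[[83.3 -0.8]]
n 1 dist/row mm 10.6 deg/row 0.5 twist [0.0041, 0.0002, -0.0005]
  dp [0.006, 0.019, 0.086]
```

apply_moves(dp=[[0, 0.01, 0.06], [0, 0.01, 0.04], [0, 0, 0.01], [0, 0, 0], [0, 0, 0]], twist=[[0.004, 0, 0], [0, 0, 0], [0, 0, 0], [0, 0, 0], [0, 0, 0]], jaw=[170, 170, 170, 170, 170])

```text
clock: 23.85
tcp_pos: [0.6521, 0.0332, 0.1839]
orientation: [-2.216, -1.994, 0.207]
contact_force: [0.6, -0.4, -0.2]
grip_width: 0.0382
```

Run:
```python
from h import *
st();print(tray(r.get_obs()['tcp_pos']))
f=r.grab_frame('scene')
cv2.imwrite('pics/s12.png',cv2.resize(f['color'][190:330,240:400],None,fx=4,fy=4,interpolation=cv2.INTER_CUBIC)[...,::-1])
```

```text
t 23.85 tcp [0.6521 0.0332 0.1839] yaw 83.97 z [-0.204  0.022 -0.979] F [ 0.6 -0.4 -0.2] w 0.0382 j [-0.15  0.74  0.03  1.67 -0.08  0.93  1.39]
[[83.8 -0.5]]
```

View pics/s12.png

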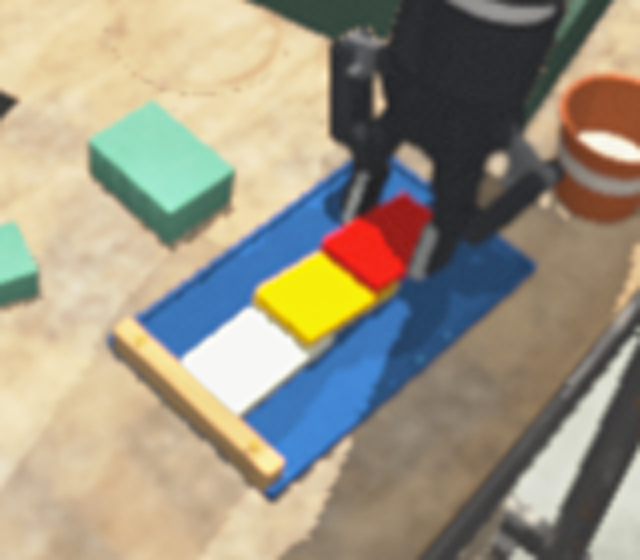

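Red is over yellow's lower end. One small lowering, release, and retreat along the tool.

apply_moves(dp=[[0, 0, 0.01], [0, 0, 0], [0, 0, 0], [0, 0, 0], [0, 0, 0], [0, 0, -0.15], [0, 0, -0.25], [0, 0, -0.25], [0, 0, -0.05]], twist=[[0, 0, 0], [0, 0, 0], [0, 0, 0], [0, 0, 0], [0, 0, 0], [0, 0, 0], [0, 0, 0], [0, 0, 0], [0, 0, 0]], jaw=[170, 170, 97, 97, 97, 97, 97, 97, 97])

```text
clock: 24.8
tcp_pos: [0.6687, 0.0315, 0.2663]
orientation: [-2.214, -1.993, 0.21]
contact_force: [0.2, -0.5, 0.1]
grip_width: 0.0531
```

Run:
```python
from h import *
st()
p=r.get_obs()['tcp_pos']
F={n:r.grab_frame(n) for n in ['scene','top']}
f=F['scene'];g=F['top']
cv2.imwrite('pics/s13.png',cv2.resize(f['color'][150:340,170:420],None,fx=3,fy=3,interpolation=cv2.INTER_CUBIC)[...,::-1])
for n,ff in F.items():
  for c,z in [('green',.03),('white',.016),('yellow',.018),('red',.018)]:
    for b in blobs(ff,c,(.4,.68,-.03,.45),z,40): print(n,c,*b,tray(b[2]/1000))
plan([((.574,.168,p[2]),pose(-6.8),11)],nd=2)
```

```text
t 24.8 tcp [0.6687 0.0315 0.2663] yaw 83.99 z [-0.207  0.021 -0.978] F [ 0.2 -0.5  0.1] w 0.0531 j [-0.15  0.66  0.04  1.6  -0.08  1.09  1.39]
scene green 263 [279. 239.] [547.  145.1] [79.3 55.7] -62.2 [547.8 140.6] [[-32.4  99.8]]
scene green 140 [236. 263.] [447.3 173.2] [49.5 43. ] -25.3 [439.4 163.1] [[-134.5  117.3]]
scene white 50 [214. 191.] [558.8 367.8] [27. 24.] -64.5 [561.2 368.8] [[-43.9 322.5]]
scene white 51 [282. 222.] [598.4 175.3] [85.1 41.9] -63.4 [598.6 176.8] [[ 15.6 135.2]]
scene white 103 [309. 242.] [581.5  99.9] [188.5  16.8] -7.6 [597.3  94.5] [[ 6.6 58.4]]
scene white 47 [237. 249.] [469.5 195.3] [61.5 30.4] -54.2 [472.4 195.5] [[-114.7  141.6]]
scene white 169 [261. 263.] [477.6 126.7] [49.2 34.1] 54.0 [480.3 132.5] [[-99.5  74.2]]
scene white 476 [301. 280.] [508.3  47.3] [57.1 43.9] -5.8 [506.1  46.4] [[-60.7  -1.6]]
scene yellow 341 [318. 264.] [559.7  43.9] [47.6 39.6] -10.9 [559.7  43.4] [[-9.2  0.4]]
scene red 396 [337. 250.] [616.5  35.4] [62.4 39.4] -11.2 [615.8  35.3] [[48.2 -2.1]]
top green 311 [298. 200.] [570.4 163.7] [65.7 46.9] 82.9 [570.4 164. ] [[-11.1 120.7]]
top green 161 [290. 237.] [455.5 189.1] [46.9 32. ] -23.7 [455.4 189.2] [[-128.  134.]]
top white 187 [334. 222.] [507.   50.2] [47.5 37.8] -0.7 [506.8  51.1] [[-62.3   1.2]]
n 11 dist/row mm 15.0 deg/row 8.31 twist [-0.0072, 0.0074, 0.0685]
  dp [[0.1, -0.08, 0.02], [0.08, -0.09, 0.02], [0.07, -0.1, 0.02], [0.05, -0.11, 0.01], [0.04, -0.12, 0.01], [0.02, -0.12, 0.01], [-0.0, -0.12, 0.01], [-0.02, -0.12, 0.01], [-0.04, -0.12, 0.01], [-0.05, -0.11, 0.0], [-0.07, -0.11, 0.0]]
```

View pics/s13.png

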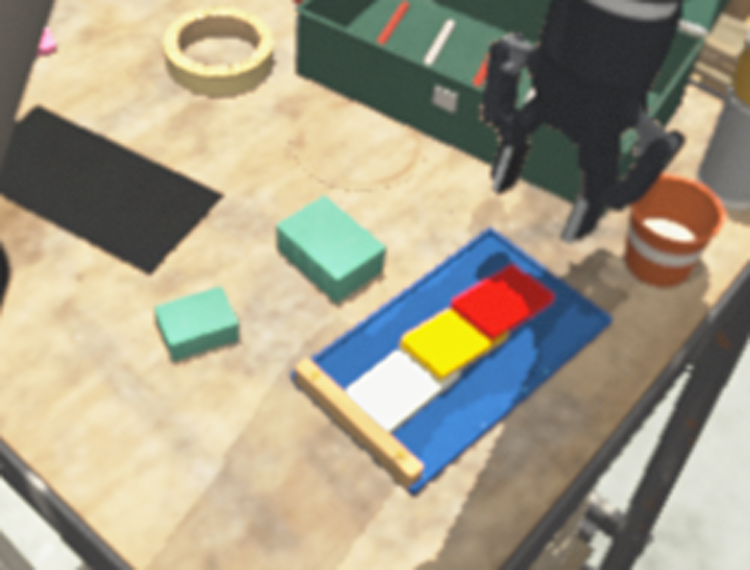

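apply_moves(dp=[[0.1, -0.08, 0.02], [0.08, -0.09, 0.02], [0.07, -0.1, 0.02], [0.05, -0.11, 0.01], [0.04, -0.12, 0.01], [0.02, -0.12, 0.01], [0, -0.12, 0.01], [-0.02, -0.12, 0.01], [-0.04, -0.12, 0.01], [-0.05, -0.11, 0], [-0.07, -0.11, 0], [0, 0, 0], [0, 0, 0]], twist=[[-0.007, 0.007, 0.068], [-0.007, 0.007, 0.068], [-0.007, 0.007, 0.068], [-0.007, 0.007, 0.068], [-0.007, 0.007, 0.068], [-0.007, 0.007, 0.068], [-0.007, 0.007, 0.068], [-0.007, 0.007, 0.068], [-0.007, 0.007, 0.068], [-0.007, 0.007, 0.068], [-0.007, 0.007, 0.068], [0, 0, 0], [0, 0, 0]], jaw=[40, 40, 40, 40, 40, 40, 40, 40, 40, 40, 40, 40, 40])

```text
clock: 26.2
tcp_pos: [0.5634, 0.1705, 0.2434]
orientation: [3.108, -0.259, -0.051]
contact_force: [-0.2, -0.6, -0.4]
grip_width: 0.0716
```

Run:
```python
from h import *
st()
plan([((.573,.167,.225),pose(-7),2),((.573,.167,.175),pose(-7),2)])
```

```text
t 26.2 tcp [0.5634 0.1705 0.2434] yaw -9.54 z [-0.035 -0.019 -0.999] F [-0.2 -0.6 -0.4] w 0.0716 j [-0.74  0.58  0.45  1.9  -0.34  0.77 -0.26]
n 2 dist/row mm 10.5 deg/row 1.69 twist [0.0057, 0.0075, -0.0105]
  dp [[0.044, 0.006, 0.075], [0.043, 0.008, 0.076]]
n 2 dist/row mm 25.0 deg/row 0.0 twist [0.0, 0.0, 0.0]
  dp [0.0, 0.0, 0.208]
```

apply_moves(dp=[[0.06, 0.01, 0.08], [0.04, 0.01, 0.08], [0, 0, 0], [0, 0, 0]], twist=[[0.008, 0.01, -0.013], [0.004, 0.006, -0.009], [0, 0, 0], [0, 0, 0]], jaw=[40, 40, 40, 40])

```text
clock: 26.6
tcp_pos: [0.5753, 0.1617, 0.2218]
orientation: [3.137, -0.174, 0.001]
contact_force: [-0.3, 0.4, 0.8]
grip_width: 0.0722
```

Run:
```python
from h import *
st()
plan([((.573,.167,.174),pose(-7),2)])
f=r.grab_frame('scene')
cv2.imwrite('pics/s14.png',cv2.resize(f['color'][150:340,170:420],None,fx=3,fy=3,interpolation=cv2.INTER_CUBIC)[...,::-1])
```

```text
t 26.6 tcp [0.5753 0.1617 0.2218] yaw -6.36 z [ 0. -0. -1.] F [-0.3  0.4  0.8] w 0.0722 j [-0.68  0.61  0.41  1.9  -0.36  0.7  -0.17]
n 2 dist/row mm 24.1 deg/row 0.32 twist [0.0001, -0.0001, 0.0027]
  dp [[-0.012, -0.021, 0.199], [-0.012, -0.021, 0.199]]
```

View pics/s14.png

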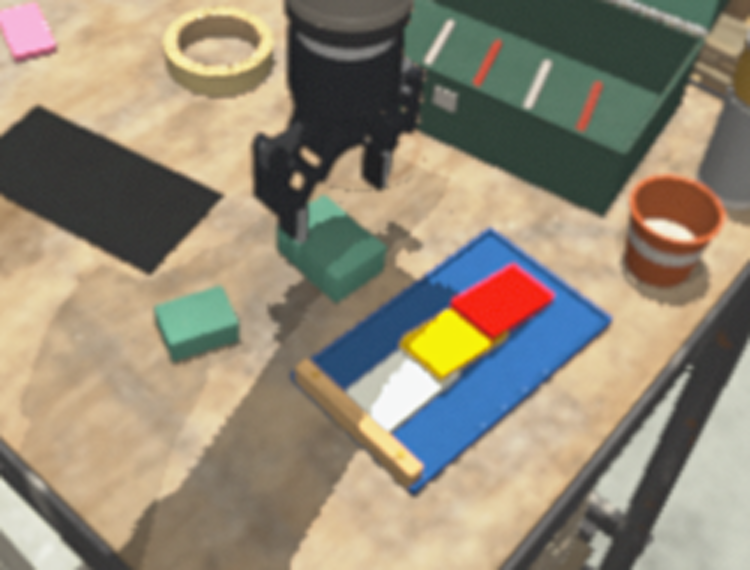

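apply_moves(dp=[[-0.01, -0.03, 0.18], [-0.01, -0.02, 0.18], [0, 0, 0.03], [0, 0, 0], [0, 0, 0], [0, 0, 0], [0, 0, 0], [0, 0, 0], [0, 0, 0]], twist=[[0, 0, 0.003], [0, 0, 0.002], [0, 0, 0], [0, 0, 0], [0, 0, 0], [0, 0, 0], [0, 0, 0], [0, 0, 0], [0, 0, 0]], jaw=[40, 40, 40, 40, 150, 150, 150, 150, 150], grip_force=40)

```text
clock: 27.55
tcp_pos: [0.5761, 0.1665, 0.1798]
orientation: [-3.133, 0.191, -0.01]
contact_force: [-0.3, 0.1, -1.7]
grip_width: 0.0498
```

Run:
```python
from h import *
st()
p=r.get_obs()['tcp_pos']
plan([((.5,.357,p[2]+.07),pose(10),8)],nd=2)
```

```text
t 27.55 tcp [0.5761 0.1665 0.1798] yaw -6.98 z [ 0.007  0.002 -1.   ] F [-0.3  0.1 -1.7] w 0.0498 j [-0.66  0.68  0.37  1.91 -0.4   0.62 -0.16]
n 8 dist/row mm 27.1 deg/row 2.12 twist [-0.0001, -0.0004, -0.0177]
  dp [[-0.1, -0.19, -0.07], [-0.1, -0.19, -0.07], [-0.09, -0.19, -0.07], [-0.08, -0.2, -0.07], [-0.07, -0.2, -0.07], [-0.07, -0.2, -0.07], [-0.06, -0.21, -0.07], [-0.05, -0.21, -0.07]]
```

apply_moves(dp=[[0, 0, -0.2], [0, 0, -0.25], [0, 0, -0.1], [-0.1, -0.19, 0], [-0.1, -0.19, 0], [-0.09, -0.19, 0], [-0.08, -0.2, 0], [-0.07, -0.2, 0], [-0.07, -0.2, 0], [-0.06, -0.21, 0], [-0.05, -0.21, 0], [0, 0, 0], [0, 0, 0]], twist=[[0, 0, 0], [0, 0, 0], [0, 0, 0], [0, 0, -0.018], [0, 0, -0.018], [0, 0, -0.018], [0, 0, -0.018], [0, 0, -0.018], [0, 0, -0.018], [0, 0, -0.018], [0, 0, -0.018], [0, 0, 0], [0, 0, 0]], jaw=[150, 150, 150, 150, 150, 150, 150, 150, 150, 150, 150, 150, 150])

```text
clock: 28.85
tcp_pos: [0.494, 0.3626, 0.2442]
orientation: [3.127, 0.298, 0.007]
contact_force: [0.7, -0.8, -0.9]
grip_width: 0.049
```

Run:
```python
from h import *
st()
plan([((.499,.36,.2),pose(10),3)])
f=r.grab_frame('scene')
cv2.imwrite('pics/s15.png',cv2.resize(f['color'][120:320,130:370],None,fx=3,fy=3,interpolation=cv2.INTER_CUBIC)[...,::-1])
```

```text
t 28.85 tcp [0.494  0.3626 0.2442] yaw 10.9 z [ 0.004  0.    -1.   ] F [ 0.7 -0.8 -0.9] w 0.049 j [-1.    0.59  0.35  1.85 -0.28  0.75 -0.3 ]
n 3 dist/row mm 14.9 deg/row 0.31 twist [0.0001, -0.0007, 0.0025]
  dp [[0.012, 0.01, 0.123], [0.012, 0.01, 0.123], [0.012, 0.01, 0.123]]
```

View pics/s15.png

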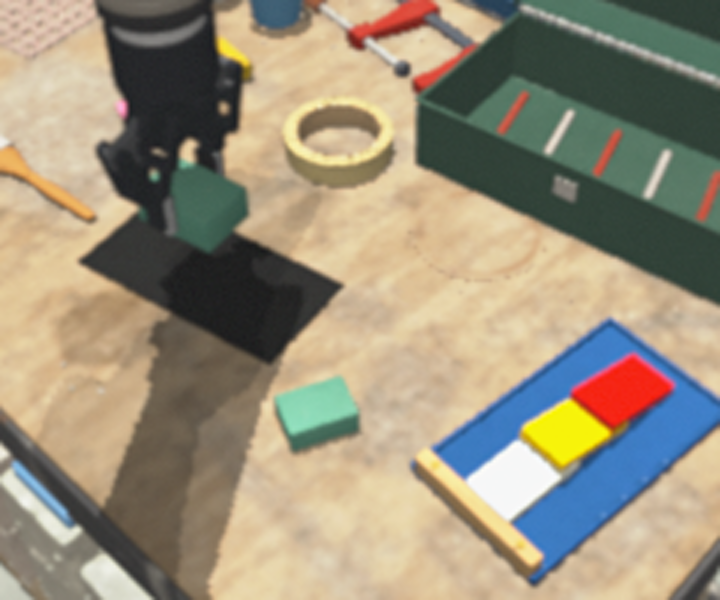

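apply_moves(dp=[[0.02, 0.02, 0.15], [0.02, 0.01, 0.18], [0, 0, 0.1], [0, 0, 0.03], [0, 0, 0]], twist=[[0, 0, 0.004], [0, 0, 0.003], [0, 0, 0], [0, 0, 0], [0, 0, 0]], jaw=[150, 150, 150, 150, 150])

```text
clock: 29.4
tcp_pos: [0.5021, 0.3557, 0.1878]
orientation: [3.129, 0.263, 0.009]
contact_force: [0.9, 0.3, -0.7]
grip_width: 0.0492
```

Run:
```python
from h import *
st();p=r.get_obs()['tcp_pos']
plan([((.499,.36,.1838),pose(10),1)])
f=r.grab_frame('scene')
cv2.imwrite('pics/s16.png',cv2.resize(f['color'][140:280,130:310],None,fx=4,fy=4,interpolation=cv2.INTER_CUBIC)[...,::-1])
pc=cloud(f); m=mask(f,'green')>0
P=pc[m]; P=P[(P[:,0]>.43)&(P[:,0]<.56)&(P[:,1]>.29)&(P[:,1]<.43)]
z=np.percentile(P[:,2],85);t=P[abs(P[:,2]-z)<.004];print(z,rect(t),len(t))
```

```text
t 29.4 tcp [0.5021 0.3557 0.1878] yaw 9.62 z [ 0.006 -0.001 -1.   ] F [ 0.9  0.3 -0.7] w 0.0492 j [-0.95  0.67  0.32  1.86 -0.32  0.65 -0.27]
n 1 dist/row mm 6.6 deg/row 0.51 twist [0.0008, -0.0027, -0.0032]
  dp [-0.02, -0.04, 0.033]
0.040374381633180495 (array([497.2, 346.9]), array([69.5, 62.5]), -82.2) 320
```

View pics/s16.png

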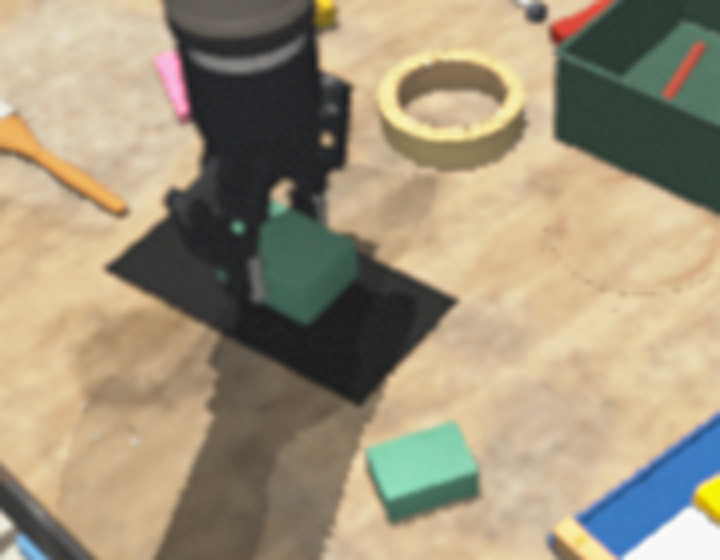

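apply_moves(dp=[[-0.01, -0.06, 0], [0, -0.01, 0.03], [0, 0, 0.02], [0, 0, 0], [0, 0, 0]], twist=[[0, -0.002, 0], [0, 0, 0], [0, 0, 0], [0, 0, 0], [0, 0, 0]], jaw=[150, 150, 150, 150, 150])

```text
clock: 29.95
tcp_pos: [0.4999, 0.3657, 0.1841]
orientation: [-3.129, -0.265, -0.007]
contact_force: [-0.1, -0.5, -1.1]
grip_width: 0.0492
```

Run:
```python
from h import *
st()
```

```text
t 29.95 tcp [0.4999 0.3657 0.1841] yaw 9.68 z [ 0.004  0.002 -1.   ] F [-0.1 -0.5 -1.1] w 0.0492 j [-0.96  0.68  0.31  1.86 -0.33  0.65 -0.28]
```

apply_moves(dp=[[0, 0, 0.015], [0, 0, 0], [0, 0, 0], [0, 0, 0], [0, 0, 0], [0, 0, -0.15], [0, 0, -0.3], [0, 0, -0.3], [0, -0.3, -0.2], [0, -0.3, -0.2], [0, -0.3, 0], [0, 0, 0], [0, 0, 0]], twist=[[0, 0, 0], [0, 0, 0], [0, 0, 0], [0, 0, 0], [0, 0, 0], [0, 0, 0], [0, 0, 0], [0, 0, 0], [0, 0, 0], [0, 0, 0], [0, 0, 0], [0, 0, 0], [0, 0, 0]], jaw=[150, 150, 60, 60, 60, 60, 60, 60, 60, 60, 60, 60, 60])

```text
clock: 31.25
tcp_pos: [0.4821, 0.4736, 0.3272]
orientation: [-3.128, -0.257, -0.009]
contact_force: [-0.1, -0.7, -0.9]
grip_width: 0.0653
```

Run:
```python
from h import *
st()
F={n:r.grab_frame(n) for n in ['scene','top']}
for n,f in F.items():
  np.savez(f'pics/end_{n}.npz',**f)
  for c,z in [('black',.003),('white',.016),('yellow',.018),('red',.018),('wood',.022)]:
    for b in blobs(f,c,(.44,.66,-.0,.42),z,40): print(n,c,*b,tray(b[2]/1000))
  pc=cloud(f)
  for c,bx in [('green',(.44,.56,.28,.44)),('white',(.46,.55,0,.1)),('yellow',(.5,.7,0,.1)),('red',(.5,.7,0,.1))]:
    m=cv2.erode((mask(f,c)>0).astype(np.uint8),np.ones((3,3)))>0; P=pc[m]; P=P[(P[:,0]>bx[0])&(P[:,0]<bx[1])&(P[:,1]>bx[2])&(P[:,1]<bx[3])]
    if len(P)<20: continue
    if c=='green': z=np.percentile(P[:,2],70); P=P[abs(P[:,2]-z)<.004]
    q=np.linalg.lstsq(np.c_[P[:,:2]-C,np.ones(len(P))],P[:,2],rcond=None)[0]
    print(n,c,'z',P[:,2].min().round(4),P[:,2].max().round(4),'slope',(q[:2]@UX).round(3),(q[:2]@UY).round(3),rect(P))
f=F['scene'];cv2.imwrite('pics/end.png',cv2.resize(f['color'][120:330,110:420],None,fx=2.5,fy=2.5,interpolation=cv2.INTER_CUBIC)[...,::-1])
f=F['top'];cv2.imwrite('pics/endt.png',cv2.resize(f['color'][130:260,120:390],None,fx=2.9,fy=2.9,interpolation=cv2.INTER_CUBIC)[...,::-1])
```

```text
t 31.25 tcp [0.4821 0.4736 0.3272] yaw 9.4 z [ 0.006  0.003 -1.   ] F [-0.1 -0.7 -0.9] w 0.0653 j [-1.14  0.58  0.39  1.65 -0.26  0.96 -0.5 ]
scene black 1534 [201. 215.] [497.5 354.2] [196.2  97.9] -81.2 [492.6 341.6] [[-103.5  302.5]]
scene white 472 [301. 280.] [507.4  46.6] [53.9 43.4] -8.2 [506.2  46.4] [[-61.5  -2.3]]
scene yellow 353 [318. 264.] [559.5  43.2] [48.  40.4] -12.2 [559.5  43.2] [[-9.3 -0.3]]
scene red 409 [337. 250.] [616.8  35.5] [62.7 39.5] -10.9 [616.4  35.2] [[48.5 -1.9]]
scene wood 27016 [232. 240.] [611.  382.1] [923.7 622.3] -89.8 [494.6 250.7] [[  6.5 342.2]]
scene wood 139 [317. 266.] [557.1  42.5] [54.  41.7] -10.9 [552.6  40.9] [[-11.6  -1.2]]
scene wood 305 [289. 289.] [470.7  50.3] [111.5  12.4] 84.0 [470.3  48.3] [[-98.4  -2.5]]
scene green z 0.0287 0.0351 slope 0.009 0.007 (array([497.5, 357.2]), array([68.6, 45.2]), -78.7)
scene white z 0.0122 0.0181 slope 0.0 -0.007 (array([507. ,  46.5]), array([49.4, 36.9]), -5.7)
scene yellow z 0.0183 0.031 slope -0.204 0.006 (array([555.5,  40.7]), array([46.6, 33.8]), -5.8)
scene red z 0.0155 0.0313 slope -0.205 -0.003 (array([613.3,  33.2]), array([62. , 33.4]), -6.1)
top black 1988 [239. 236.] [407.  310.8] [348.5 195.4] 24.5 [460.3 345.7] [[-189.   249.9]]
top white 189 [334. 222.] [507.   50.2] [47.5 37.8] -0.7 [506.9  51. ] [[-62.3   1.2]]
top yellow 164 [336. 205.] [557.4  45. ] [46.9 34.8] -1.1 [557.4  45. ] [[-11.6   1.3]]
top wood 160 [336. 206.] [556.8  44.5] [44.5 35.5] -5.9 [556.5  44.8] [[-12.1   0.7]]
top wood 77 [333. 233.] [471.   54.7] [100.4   7.2] 84.1 [471.   54.8] [[-98.5   1.9]]
top green z 0.0312 0.0388 slope -0.014 -0.006 (array([500.9, 355.4]), array([50.6, 45.5]), -79.4)
top white z 0.0099 0.0251 slope 0.003 -0.009 (array([506.6,  51. ]), array([41.8, 31.2]), -7.6)
top yellow z 0.0158 0.0347 slope -0.261 -0.001 (array([556.4,  46.1]), array([38.1, 29. ]), -5.0)
```

View pics/end.png

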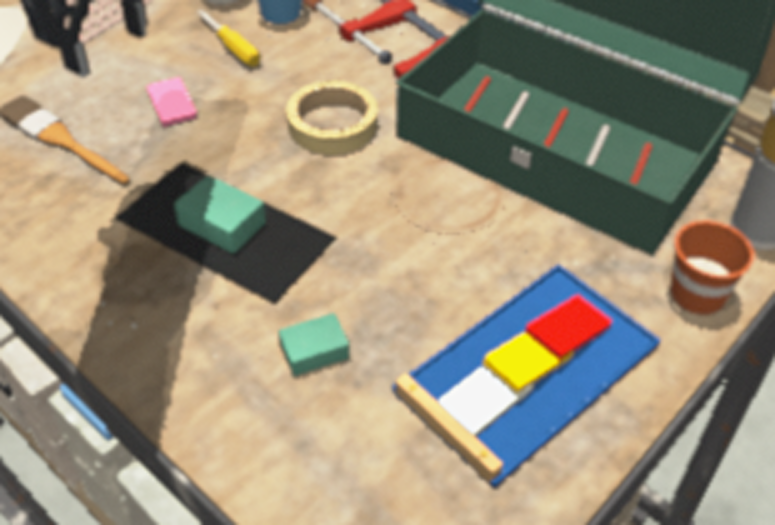

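View pics/endt.png

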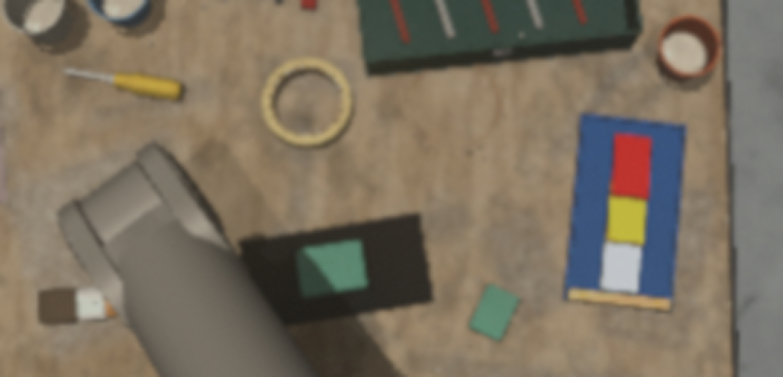

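```bash
python3 -c "
from h import *
r.hand_in(); st()"
```

```text
the job is handed in; nothing more can be done
the job is handed in; nothing more can be done
```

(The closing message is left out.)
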